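Find the sensor well of a dry-bath block by feel and hold it on the contact thermometer

TASK

Spot-check the aluminium dry-bath block that lies on the bench: hold it upright on the spring-loaded contact thermometer of the stand, sensor well up, so that the probe rod sits on the bottom of the deep sensor well. Both ends of the block have the same mouth and nobody noted which one is the well, so feel with the probe how deep it goes, and turn the block over if you have the shallow end. Finish still holding the block in the gripper, clear of everything else and still, pushed up gently until the probe's spring has given by about half its travel, and leave the jar, the bottle and the pen where they are.

Things in the scene. Friction and masses are not known exactly. Their poses are not given: they have to be found in the camera images.
- block: aluminium bar 42 x 42 x 70 mm, 0.2 to 0.4 kg, lying on a long side at any yaw. Origin at its centre, x along its length. Each end has a central 16 mm bore with the same mouth: one is the sensor well, 46 mm deep, flat bottom; the other a locating recess 14 mm deep (10 mm solid between). Which of +x and -x is the well is not known: feel it
- stand: laboratory stand, fixed: grey base plate 215 x 130 mm, 12 mm high, 12 mm column, clamp arm at 305 mm height holding the thermometer sleeve (19 mm diameter, lower end 270 mm up). Origin on the bench straight under the probe rod; x points to the column, 125 mm behind the probe; the base spans x -60 to +155 mm
- probe_tip (a point): round lower tip of the 6 mm probe rod, which hangs straight down 130 mm out of the sleeve; 140 mm above the bench when free, moves with the rod. A 13 mm collar on the rod, 102 to 110 mm above the tip, closes the 20 mm gap to the sleeve as the rod is pushed up
- probe (a joint): how far the probe rod is pushed up into its sleeve, m: 0 free, 0.020 on its stop; a spring pushes it back with about 2.5 N at first touch and 3 N more for each further 10 mm
- jar: small white jar with a red screw cap, 43 mm diameter, 43 mm high; origin under its middle; bystander
- amber_bottle: small amber bottle, 43 mm diameter, 66 mm high; origin under its middle; bystander
- pen: marker pen, 130 mm long, 14 mm high, lying on the bench; origin under its middle; bystander
Things that resemble listed ones, but are neither listed nor needed, are in the scene too. Several things look just like the block: the one meant starts nearest to the robot's base.

How it is judged:
By the outcome, as a careful person would: the job done as asked, in the order asked, and still so for the second after the job is handed in, while the arm keeps its last pose, push and grip.
It also fails if it takes over 72 s, if anything falls off the work surface, if the arm or the gripper's body presses on something with over 40 N, if the wrist force passes 120 N, or if a joint passes its speed limit or range.

ROBOT

A 7-joint arm with a two-finger parallel gripper is mounted at the origin on a cart in front of the work surface, level with it; the furniture and walls round the work are solid. World frame = base frame: x ahead of the robot, y to its left, z up, the work surface at z = 0. Lengths are in m, angles in rad, forces in N, time in s.
With the tool pointing down it reaches from about 0.4 to 0.925 m from the base axis. Payload 4.1 kg.
Tool frame: the origin (TCP) lies on the front face of the gripper's body, between the roots of the fingers; the fingertips stand 73 mm ahead of it and the grasp point (between the pads) lies 54 mm ahead of it; z points along the fingers, y is the line along which they close (so a half turn about z gives the same grasp; the last joint's range is limited). The gripper opens to 85 mm and grips with 20 to 120 N. Pads are 22 mm wide; open, the fingers measure 114 mm over their backs; the gripper's body (76 mm by 85 mm) begins 54 mm behind the grasp point. The pads swing forward as they close: fully open they stand 13 mm farther back than shut.
Start: joints at [1.013, 0.398, 0.045, 1.537, -0.019, 1.207, -0.051], TCP at [0.288, -0.583, 0.304] pointing down, gripper open.
Joint ranges: [-2.82, 2.82], [-0.49, 2.23], [-1.37, 1.46], [0, 2.46], [-1.36, 4.5], [0.23, 2], [-2.94, 2.94]. Speed limits (rad/s): [2.57, 2.57, 3.14, 3.14, 3.14, 3.14, 3.14].

INTERFACE

Orientations are given as a unit quaternion [x, y, z, w].
In Python, from rig import * gives the robot as it stands. The module is installed in compiled form; this text tells all that it offers.
- The arm moves only by the tool drive_tool, never from a script. Its argument "targets" is text: rows parted by semicolons, each of 5 numbers parted by spaces: the shift along the tool's x, y, z in units of 25 mm (1.0 is 25 mm), then the turn about the tool's z in units of 5 degrees (1.0 is 5 degrees), then the opening, from 0 (shut) to 1 (fully open). In form: dx dy dz roll hand; .... A call has 1 to 5 rows; each row is the pose to reach, as a shift and turn from the pose commanded when the call began, along the tool's axes at that moment; what a row does not reach only later rows make up. A row lasts 1/12 s, in which the tool goes at most 41.7 mm and 7.16 degrees, less where a joint would pass 70% of its speed; a pose out of reach is approached as far as the arm can. A call with a gripper value outside its range is refused whole. The fingers move at their own pace and stop on an object; "force" is the grip in N (left out, the last holds). Time passes only in rows, so rows that repeat a pose let the fingers close. It gives the time, the measured TCP pose, the force, the opening and the grip force at its end, in the units of the state.
- observe(): the state, without advancing time (a new reading comes with each control period).
- camera(name): name is "scene" or "top" or "wrist"; returns a dict with "pixels" (480x640x3 uint8, blue, green, red), "K" (3x3 intrinsics, pixels), "pose" (4x4, takes a point from camera to world coordinates). Camera axes: x right, y down, z forward; pixel columns grow to the right and rows downward; lengths in m; the calibration is good to about 2 mm. The wrist camera is an equidistant fisheye: a pixel r from the principal point sees the ray r / f radians off the axis. A picture is of the moment at which its call begins. There is no depth.
- hand_in(): hands the job in; it is judged then, once.
The state is a dict: "clock": time; "qpos": joint angles; "qd": joint speeds; "joint_torque": joint torques, N m; "tool_pos": TCP position; "tool_rot": TCP orientation; "wrist_force": force on the tool from outside, world axes, zero at the start; "wrist_torque": the same for the moment, N m; "gripper_width": opening from 0.0 (shut) to 1.0 (fully open); "grasp_force": force on a finger pad.
Only numpy, scipy, OpenCV 4.12 (cv2) and the standard library are available. Lean on these libraries where they do the work, as an engineer would, in place of code of your own. Each camera call takes 0.05 s, during which the arm holds its last target. There are 200 camera calls.

## Working session

There is one attempt and no reset: what is moved stays moved. The work goes in short steps, Python scripts to look and compute and a tool call to move; the robot and the scene stay as the last step left them, time stands still between calls to the robot, and variables do not carry over. Pictures are saved under pics/ and viewed, at most 13 in all, crops included, and the job is handed in when it is done.

Besides the shell and the picture viewer there is one more tool, called after ">>>" by a JSON object that holds its "method" and its "body", one argument or row to a line. drive_tool: Moves the arm, as the interface text tells. Its arguments: {"type":"object","properties":{"targets":{"type":"string"},"force":{"type":"number"}},"required":["targets"]}

```bash
mkdir -p pics; python3 - <<'E'
from rig import *
import cv2,numpy as np
for n in("scene","top"):
    c=camera(n);cv2.imwrite(f"pics/{n}0.png",c["pixels"]);print(n,c["K"].tolist(),np.round(c["pose"],4).tolist())
o=observe();print({k:np.round(v,3).tolist() for k,v in o.items()})
E
```

```text
scene [[576.5403685924923, 0.0, 323.59173896492337], [0.0, 576.5403685924923, 242.17442855666437], [0.0, 0.0, 1.0]] [[-0.8319, -0.3518, 0.429, -0.0521], [-0.5548, 0.5133, -0.6548, 0.845], [0.0102, -0.7828, -0.6222, 0.9286], [0.0, 0.0, 0.0, 1.0]]
top [[621.5079901987436, 0.0, 325.0575206511618], [0.0, 621.5079901987436, 247.54466542649874], [0.0, 0.0, 1.0]] [[0.0196, -0.9877, 0.155, 0.3156], [-0.9998, -0.0188, 0.0069, -0.0452], [-0.004, -0.1552, -0.9879, 1.2394], [0.0, 0.0, 0.0, 1.0]]
{'clock': 0.1, 'qpos': [1.013, 0.399, 0.045, 1.538, -0.019, 1.207, -0.051], 'qd': [0.001, -0.0, 0.003, -0.003, 0.0, 0.001, 0.001], 'joint_torque': [0.003, -47.627, 1.37, -25.495, 0.012, 0.005, -0.0], 'tool_pos': [0.288, -0.582, 0.303], 'tool_rot': [0.974, 0.227, -0.0, -0.001], 'wrist_force': [0.385, 0.599, 0.09], 'wrist_torque': [0.006, -0.05, -0.01], 'grasp_force': 0.0, 'gripper_width': 1.0}
```

View pics/scene0.png

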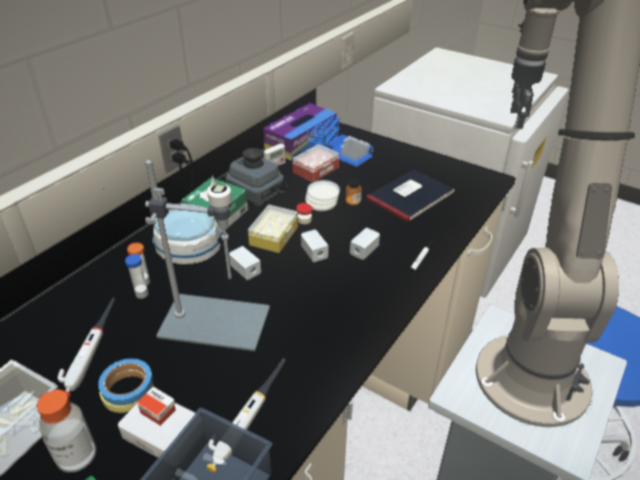

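View pics/top0.png

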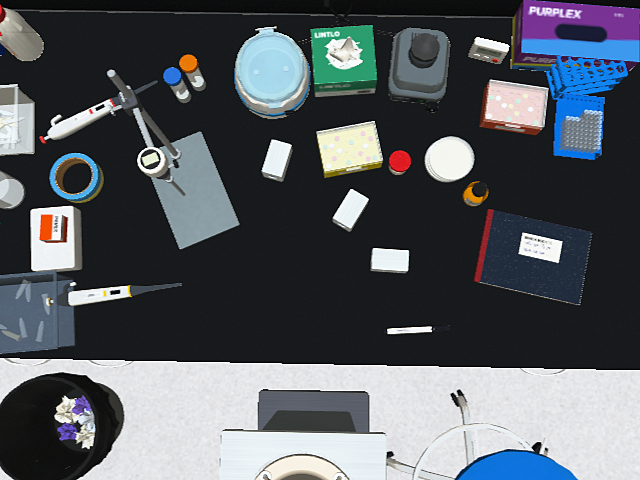

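The scene view shows the stand at about (215,260), three grey blocks at (245,262), (314,245) and (365,243), the jar at (304,213), the bottle at (353,195) and the pen at (420,258). The top view shows blocks at (277,160), (350,210) and (390,260), the stand head at (152,162), and the base plate at (190,190). The block nearest the robot is (390,260).

```bash
cat > h.py <<'E'
from rig import *
import cv2,numpy as np
def ray(c,uv):
    d=np.linalg.inv(c["K"])@np.array([uv[0],uv[1],1.]);P=c["pose"];return P[:3,3],P[:3,:3]@d
def onz(c,uv,z):
    o,d=ray(c,uv);return o+d*(z-o[2])/d[2]
def proj(c,p):
    P=c["pose"];q=P[:3,:3].T@(np.asarray(p)-P[:3,3]);q=c["K"]@q;return q[:2]/q[2]
E
python3 - <<'E'
from h import *
c=camera("top");im=c["pixels"];hsv=cv2.cvtColor(im,cv2.COLOR_BGR2HSV)
def blobs(m,box,z,lab):
    M=np.zeros_like(m);x0,y0,x1,y1=box;M[y0:y1,x0:x1]=m[y0:y1,x0:x1]
    cs,_=cv2.findContours(M,cv2.RETR_EXTERNAL,cv2.CHAIN_APPROX_NONE);k=max(cs,key=cv2.contourArea)
    r=cv2.minAreaRect(k);b=np.array([onz(c,p,z) for p in cv2.boxPoints(r)])
    e=[b[1]-b[0],b[2]-b[1]];L=[np.linalg.norm(v) for v in e];v=e[int(np.argmax(L))]
    print(lab,"c",b.mean(0).round(4),"L",np.round(L,4),"yaw",np.degrees(np.arctan2(v[1],v[0])).round(1)%180,np.round(r[0],1));return b
br=((hsv[...,2]>140)&(hsv[...,1]<60)).astype(np.uint8)
for lab,b in dict(b1=(365,235,415,285),b2=(325,180,375,240),b3=(255,135,300,185),pen=(380,318,450,342)).items(): blobs(br,b,.042 if lab!='pen' else .01,lab)
g=((hsv[...,2]>60)&(hsv[...,2]<160)&(hsv[...,1]<90)).astype(np.uint8)
b=blobs(g,(145,130,245,250),.012,"base");print(b.round(3).tolist())
col=((hsv[...,1]>120)&(hsv[...,2]>60)).astype(np.uint8)
blobs(col,(385,145,415,180),.043,"jar");blobs(col,(460,180,490,210),.03,"bottle")
for s,z in(((152,162),.33),): print("head",onz(c,s,z))
cv2.imwrite("pics/topz.png",cv2.resize(im[90:290,100:440],None,fx=2.35,fy=2.35,interpolation=cv2.INTER_CUBIC))
s=camera("scene");cv2.imwrite("pics/scz.png",cv2.resize(s["pixels"][150:360,140:400],None,fx=2.8,fy=2.8,interpolation=cv2.INTER_CUBIC))
E
```

```text
b1 c [ 0.4829 -0.1628  0.042 ] L [0.0416 0.0726] yaw 87.2 [389.7 259.2]
b2 c [ 0.5809 -0.084   0.042 ] L [0.0766 0.0426] yaw 149.8 [349.8 209.3]
b3 c [0.683  0.0643 0.042 ] L [0.0717 0.0425] yaw 165.1 [276.2 157.8]
pen c [ 0.3486 -0.2042  0.01  ] L [0.0869 0.0109] yaw 94.1 [409.  329.7]
base c [0.6075 0.2779 0.012 ] L [0.0577 0.2102] yaw 26.30000000000001 [171.2 196.8]
[[0.689, 0.351, 0.012], [0.714, 0.299, 0.012], [0.526, 0.206, 0.012], [0.501, 0.257, 0.012]]
jar c [ 0.6806 -0.1815  0.043 ] L [0.0419 0.0453] yaw 179.9 [399.5 161. ]
bottle c [ 0.6202 -0.3326  0.03  ] L [0.0525 0.0422] yaw 135.9 [474.5 193.5]
head [0.58452482 0.22604626 0.33      ]
```

View pics/topz.png

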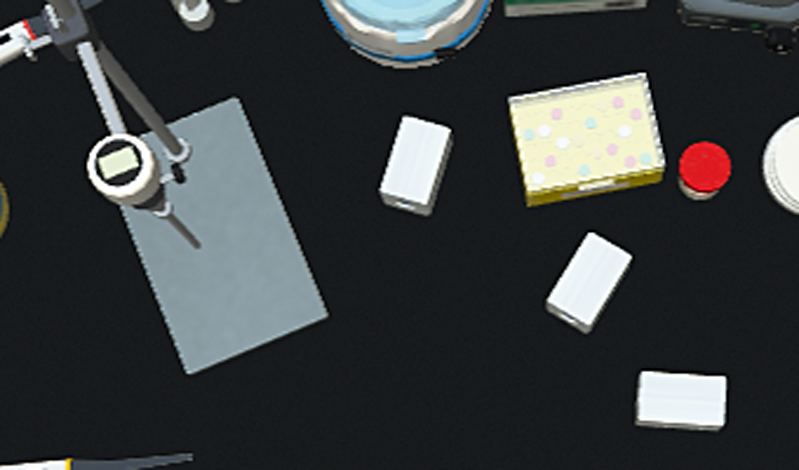

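View pics/scz.png

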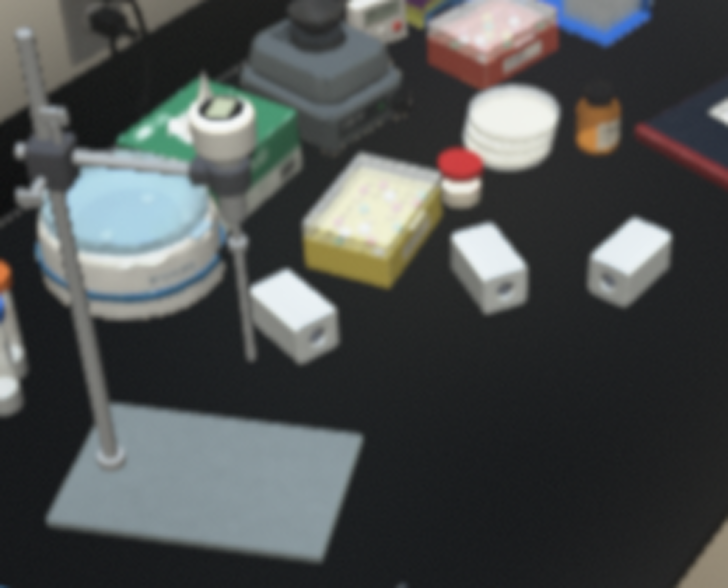

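>>> {"method": "drive_tool", "body": {
  "targets": "0 0 -1.5 0 1; 0 0 -3 0 1; 0 0 -4.5 0 1; 0 0 -6 0 1; 0 0 -7.5 0 1"
}}

```text
clock: 0.62
tool_pos: [0.2877, -0.5824, 0.4932]
tool_rot: [0.974, 0.227, -0.0, -0.0]
wrist_force: [0.5, -0.9, -0.5]
gripper_width: 1.002
grasp_force: 0.0
```

>>> {"method": "drive_tool", "body": {
  "targets": "0 0 -1.5 0 1; 0 0 -3 0 1; 0 0 -4.5 0 1; 0 0 -6 0 1; 0 0 -7.5 0 1"
}}

```text
clock: 1.03
tool_pos: [0.2889, -0.5788, 0.6719]
tool_rot: [0.973, 0.231, 0.004, 0.004]
wrist_force: [-1.5, -2.4, -1.1]
gripper_width: 0.998
grasp_force: 0.0
```

>>> {"method": "drive_tool", "body": {
  "targets": "0 0 -1.5 0 1; 0 0 -3 0 1; 0 0 -4.5 0 1; 0 0 -6 0 1; 0 0 -7.5 0 1"
}}

```text
clock: 1.45
tool_pos: [0.2683, -0.543, 0.7091]
tool_rot: [0.973, 0.228, 0.007, 0.027]
wrist_force: [-0.1, -0.2, 0.6]
gripper_width: 1.001
grasp_force: 0.0
```

Top crop: the probe tip is at crop (197,246), the base's free corners are at (188,373) and (327,315), and b1 is at (681,400). Scene crop: the probe tip is at (250,360), and every block shows a bore on its end. At the reach limit the tool started to tilt. I'll check the joints and see how the tilt carries over.

```bash
python3 - <<'E'
from h import *
o=observe();print(np.round(o["qpos"],3),np.round(o["tool_pos"],4),np.round(o["tool_rot"],4))
E
```

```text
[ 8.680e-01  3.340e-01  3.130e-01  7.680e-01 -1.160e-01  1.995e+00
 -1.000e-03] [ 0.2683 -0.543   0.7091] [0.9733 0.2276 0.0071 0.0273]
```

>>> {"method": "drive_tool", "body": {
  "targets": "0 0 -1.5 0 1; 0 0 -3 0 1; 0 0 -4.5 0 1; 0 0 -6 0 1; 0 0 -7.5 0 1"
}}

```text
clock: 1.87
tool_pos: [0.2505, -0.5082, 0.7445]
tool_rot: [0.972, 0.227, 0.013, 0.053]
wrist_force: [-0.3, 0.9, -0.6]
gripper_width: 1.0
grasp_force: 0.0
```

>>> {"method": "drive_tool", "body": {
  "targets": "0 0 2 0 1; 0 0 2 0 1"
}}

```text
clock: 2.03
tool_pos: [0.2525, -0.5129, 0.6854]
tool_rot: [0.973, 0.226, 0.011, 0.045]
wrist_force: [1.2, -1.0, -3.1]
gripper_width: 1.002
grasp_force: 0.0
```

```bash
python3 - <<'E'
from h import *
o=observe();print(np.round(o["qpos"],3),np.round(o["tool_pos"],4),np.round(o["tool_rot"],4))
E
```

```text
[ 0.771  0.207  0.366  0.991 -0.079  1.862 -0.013] [ 0.2525 -0.5129  0.6854] [0.9729 0.2264 0.0107 0.0455]
```

The tilt persists: the commanded pose resets to whatever was reached. So I can turn the tool over at the reach limits, even though no pitch is offered. I'll collect (q, pose) pairs on the way to the block so I can fit the kinematics and plan this.

```bash
cat > log.py <<'E'
from rig import *
import json,numpy as np
o=observe();r=[np.round(o[k],5).tolist() for k in("qpos","tool_pos","tool_rot")]
open("log.txt","a").write(json.dumps(r)+"\n");print(np.round(r[0],3),np.round(r[1],4),np.round(r[2],3))
E
echo '[[1.013,0.399,0.045,1.538,-0.019,1.207,-0.051],[0.288,-0.582,0.303],[0.974,0.227,0,-0.001]]
[[0.868,0.334,0.313,0.768,-0.116,1.995,-0.001],[0.2683,-0.543,0.7091],[0.9733,0.2276,0.0071,0.0273]]' > log.txt
python3 log.py
```

```text
[ 0.771  0.207  0.366  0.991 -0.079  1.862 -0.013] [ 0.2525 -0.5129  0.6854] [0.973 0.226 0.011 0.045]
```

>>> {"method": "drive_tool", "body": {
  "targets": "1.2 -0.8 1 0 1; 2.4 -1.6 2 0 1; 3.6 -2.4 3 0 1; 4.8 -3.2 4 1 1; 6 -4 5 2 1"
}}

```text
clock: 2.45
tool_pos: [0.3455, -0.3757, 0.5641]
tool_rot: [0.989, 0.139, 0.017, 0.051]
wrist_force: [1.1, -1.1, -0.1]
gripper_width: 1.002
grasp_force: 0.0
```

```bash
python3 log.py
```

```text
[ 0.512  0.008  0.213  1.461  0.039  1.572 -0.564] [ 0.3455 -0.3757  0.5641] [0.989 0.139 0.017 0.051]
```

>>> {"method": "drive_tool", "body": {
  "targets": "1.2 -0.8 1 0 1; 2.4 -1.6 2 0 1; 3.6 -2.4 3 0 1; 4.8 -3.2 3 1 1; 6 -4 3 2 1"
}}

```text
clock: 2.87
tool_pos: [0.4651, -0.2447, 0.4804]
tool_rot: [0.997, 0.053, 0.02, 0.049]
wrist_force: [1.0, 0.1, 0.4]
gripper_width: 1.001
grasp_force: 0.0
```

```bash
python3 log.py
```

```text
[ 0.327  0.05   0.041  1.594  0.071  1.423 -1.104] [ 0.4651 -0.2447  0.4804] [0.997 0.053 0.02  0.048]
```

>>> {"method": "drive_tool", "body": {
  "targets": "0.5 0.5 0 -1 1; 0.5 0.5 1 -2 1; 0.5 0.5 2 -3 1; 0.5 0.5 2.5 -4 1; 0.5 0.5 2.5 -4 1"
}}

```text
clock: 3.28
tool_pos: [0.4803, -0.2637, 0.4189]
tool_rot: [0.972, 0.228, 0.009, 0.051]
wrist_force: [-0.7, -0.6, -0.7]
gripper_width: 0.999
grasp_force: 0.0
```

```bash
python3 log.py
cat > fit.py <<'E'
import json,numpy as np
from scipy.optimize import least_squares
from scipy.spatial.transform import Rotation as R
D=[json.loads(l) for l in open("log.txt")]
ax='zyzyzyz'
def fk(q,p):
    # p: sgn(7) fixed in S ; offs q0(7), link translations 
    T=np.eye(3);x=np.zeros(3);tr=p[7:31].reshape(8,3)
    for i in range(7):
        x=x+T@tr[i];T=T@R.from_euler(ax[i],S[i]*q[i]+p[i]).as_matrix()
    return x+T@tr[7],T
def res(p):
    r=[]
    for q,x,w in D:
        a,T=fk(np.array(q),p);r+=list((a-x)*20);r+=list((R.from_quat(w).inv()*R.from_matrix(T)).as_rotvec()*5)
    return np.r_[r,(p-P0)*.02]
if __name__=="__main__":
    import itertools
    best=None
    for s in itertools.product([1,-1],repeat=4):
        S=[s[0],1,s[1],1,s[2],1,s[3]]
        P0=np.zeros(31);t=P0[7:].reshape(8,3);t[1]=[0,0,.35];t[3]=[0,0,.4];t[5]=[0,0,.4];t[7]=[0,0,.25]
        for q1 in(0,):
          for q7 in(0,np.pi/2,-np.pi/2,np.pi):
            P0[6]=q7;f=least_squares(res,P0,max_nfev=60)
            if best is None or f.cost<best[0]: best=(f.cost,S,q7,f.x)
    c,S,q7,p=best;print(c,S,q7,np.round(p[:7],3),np.round(p[7:].reshape(8,3),3).tolist())
    print(np.abs(f.fun[:-31]).max())
    np.savez("fk.npz",S=S,p=p)
E
python3 fit.py
```

```text
[ 0.356  0.109  0.036  1.659  0.07   1.3   -0.735] [ 0.4803 -0.2637  0.4189] [0.972 0.228 0.009 0.051]
1.805218874446845e-05 [-1, 1, -1, 1, -1, 1, -1] 1.5707963267948966 [-1.00e-03  1.00e-03  0.00e+00 -2.00e-03  0.00e+00  1.00e-03  1.57e+00] [[0.003, -0.0, -0.051], [-0.006, -0.007, 0.299], [0.003, -0.007, 0.062], [-0.003, -0.017, 0.462], [0.001, -0.017, 0.038], [-0.0, 0.002, 0.438], [-0.005, 0.002, 0.003], [-0.0, -0.0, 0.253]]
0.0025551116652090186
```

```bash
cat > sim.py <<'E'
import numpy as np,fit
from scipy.optimize import least_squares
from scipy.spatial.transform import Rotation as R
z=np.load("fk.npz");fit.S=z["S"];P=z["p"]
lo=np.array([-2.82,-.49,-1.37,0,-1.36,.23,-2.94]);hi=np.array([2.82,2.23,1.46,2.46,4.5,2,2.94])
vm=.7*np.array([2.57,2.57,3.14,3.14,3.14,3.14,3.14])/12
fk=lambda q:fit.fk(q,P)
def err(q,x,T,w):
    a,M=fk(q);return np.r_[x-a,w*R.from_matrix(T@M.T).as_rotvec()]
def jac(q,w):
    J=np.zeros((6,7));a,M=fk(q)
    for i in range(7):
        d=q.copy();d[i]+=1e-5;b,N=fk(d);J[:,i]=np.r_[(b-a)/1e-5,w*R.from_matrix(N@M.T).as_rotvec()/1e-5]
    return J
def row_ls(q,x,T,w,lam=.02):
    f=least_squares(lambda v:np.r_[err(v,x,T,w),lam*(v-q)],np.clip(q,lo+1e-6,hi-1e-6),bounds=(np.maximum(lo,q-vm)-1e-9,np.minimum(hi,q+vm)+1e-9),max_nfev=15);return f.x
def row_dls(q,x,T,w,lam=.05,n=10):
    q0=q.copy()
    for _ in range(n):
        J=jac(q,w);q=np.clip(q+J.T@np.linalg.solve(J@J.T+lam**2*np.eye(6),err(q,x,T,w)),lo,hi)
    d=q-q0;return q0+d/max(1,np.max(np.abs(d)/vm))
def call(q,rows,f,**k):
    x0,T0=fk(q)
    for r in rows:
        xt=x0+T0@(np.array(r[:3])*.025);Tt=T0@R.from_euler('z',r[3]*5,degrees=True).as_matrix()
        x,T=fk(q);d=xt-x;n=np.linalg.norm(d);d*=min(1,.0417/max(n,1e-9))
        rv=R.from_matrix(Tt@T.T).as_rotvec();n=np.linalg.norm(rv);rv*=min(1,np.radians(7.16)/max(n,1e-9))
        q=f(q,x+d,R.from_rotvec(rv).as_matrix()@T,**k)
    return q
E
cat > t.py <<'E'
from sim import *
np.set_printoptions(precision=3,suppress=True)
q0=np.array([1.013,.398,.045,1.537,-.019,1.207,-.051])
up=[(0,0,-1.5*i,0) for i in range(1,6)]
def show(n,f,**k):
    q=q0
    for i in range(4):
        q=call(q,up,f,**k);x,T=fk(q);
        if i>=1: print(n,i,x,R.from_matrix(T).as_quat(),q)
for w in(.1,.3,1):
    show(f"ls{w}",row_ls,w=w)
    show(f"dls{w}",row_dls,w=w,lam=.05*1)
E
python3 t.py
```

```text
ls0.1 1 [ 0.287 -0.581  0.678] [0.974 0.227 0.003 0.012] [ 1.008  0.418  0.079  0.7   -0.035  2.    -0.048]
ls0.1 2 [ 0.284 -0.574  0.857] [0.95  0.221 0.053 0.214] [ 0.984  0.449  0.238  0.253 -0.15   2.    -0.031]
ls0.1 3 [ 0.246 -0.5    1.014] [0.886 0.206 0.097 0.403] [ 1.006  0.378  0.257  0.003 -0.178  1.907 -0.047]
dls0.1 1 [ 0.291 -0.588  0.679] [0.974 0.227 0.005 0.016] [ 1.009  0.434  0.081  0.674 -0.038  2.    -0.047]
dls0.1 2 [ 0.295 -0.595  0.872] [0.94  0.219 0.067 0.252] [ 1.026  0.529  0.185  0.086 -0.147  2.    -0.05 ]
dls0.1 3 [ 0.25  -0.51   1.024] [0.876 0.203 0.109 0.425] [ 1.013  0.376  0.19   0.007 -0.126  1.852 -0.053]
ls0.3 1 [ 0.287 -0.581  0.676] [0.974 0.227 0.003 0.008] [ 0.992  0.419  0.113  0.707 -0.051  2.    -0.04 ]
ls0.3 2 [ 0.276 -0.558  0.762] [0.97  0.226 0.022 0.09 ] [ 0.88   0.372  0.349  0.6   -0.156  2.     0.004]
ls0.3 3 [ 0.255 -0.516  0.844] [0.959 0.224 0.04  0.167] [ 0.831  0.299  0.423  0.515 -0.175  2.     0.002]
dls0.3 1 [ 0.292 -0.59   0.679] [0.974 0.227 0.005 0.018] [ 1.009  0.439  0.084  0.666 -0.04   2.    -0.046]
dls0.3 2 [ 0.311 -0.622  0.846] [0.943 0.22  0.068 0.241] [ 1.036  0.594  0.235  0.042 -0.214  2.    -0.056]
dls0.3 3 [ 0.267 -0.539  0.942] [0.922 0.214 0.087 0.31 ] [ 1.024  0.45   0.256  0.039 -0.221  2.    -0.058]
ls1 1 [ 0.286 -0.579  0.67 ] [0.974 0.227 0.001 0.002] [ 0.972  0.418  0.153  0.723 -0.069  2.    -0.03 ]
ls1 2 [ 0.27  -0.545  0.694] [0.974 0.227 0.003 0.01 ] [ 0.857  0.346  0.335  0.789 -0.125  2.     0.005]
ls1 3 [ 0.255 -0.516  0.712] [0.974 0.227 0.005 0.019] [ 0.8    0.279  0.383  0.84  -0.117  2.     0.004]
dls1 1 [ 0.293 -0.591  0.679] [0.974 0.227 0.005 0.018] [ 1.008  0.44   0.084  0.665 -0.04   2.    -0.046]
dls1 2 [ 0.316 -0.63   0.833] [0.946 0.22  0.067 0.229] [ 1.035  0.606  0.251  0.055 -0.234  2.    -0.057]
dls1 3 [ 0.278 -0.559  0.916] [0.93  0.216 0.085 0.284] [ 1.023  0.479  0.346  0.065 -0.318  2.    -0.056]
```

```bash
sed -i 's/^import/import/;1i import numpy as np' h.py; cat > t2.py <<'E'
from h import *
from sim import *
np.set_printoptions(precision=3,suppress=True)
c,s=camera("top"),camera("scene")
o1,d1=ray(c,(183.8,194.7));o2,d2=ray(s,(229.3,278.6))
d1/=np.linalg.norm(d1);d2/=np.linalg.norm(d2)
t=np.linalg.lstsq(np.c_[d1,-d2],o2-o1,rcond=None)[0];p=o1+t[0]*d1;p2=o2+t[1]*d2;print("tip",p,p2,"z.14:",onz(c,(183.8,194.7),.14),onz(s,(229.3,278.6),.14))
f=lambda u,v:(100+u/2.35,90+v/2.35)
cor=[onz(c,f(*k),.012)for k in((188,373),(327,315),(237,98))];v=cor[2]-cor[1];print("corners",cor,np.degrees(np.arctan2(v[1],v[0])),np.linalg.norm(v))
yaw=np.arctan2(v[1],v[0]);mid=(cor[0]+cor[1])/2;print("origin from base",mid+.06*v/np.linalg.norm(v))
tip=(p+p2)/2
# IK at probe, per yaw/roll
rng=np.random.default_rng(0)
for w in(.5,.7):
    q=np.array([1.013,.398,.045,1.537,-.019,1.207,-.051])
    for i in range(4): q=call(q,[(0,0,-1.5*i,0) for i in range(1,6)],row_ls,w=w)
    print(w,fk(q)[0],R.from_matrix(fk(q)[1]).as_quat(),q)
for psi in range(-90,111,20):
    for up in(1,-1):
        zt=np.array([np.cos(np.radians(psi)),np.sin(np.radians(psi)),0]);xt=np.array([0,0,up]);T=np.c_[xt,np.cross(zt,xt),zt]
        x=np.array([tip[0],tip[1],.13])-zt*.054;S=[]
        for k in range(25):
            g=least_squares(lambda v:err(v,x,T,.5),rng.uniform(lo,hi),bounds=(lo,hi),max_nfev=60)
            if g.cost<1e-7: S.append(g.x)
        print(psi,up,len(S),S[0] if S else"")
E
python3 t2.py
```

```text
tip [0.581 0.221 0.139] [0.583 0.223 0.141] z.14: [0.58  0.221 0.14 ] [0.584 0.222 0.14 ]
corners [array([0.5  , 0.254, 0.012]), array([0.553, 0.137, 0.012]), array([0.745, 0.224, 0.012])] 24.334989230401078 0.2109369281785771
origin from base [0.581 0.22  0.012]
0.5 [ 0.256 -0.517  0.76 ] [0.971 0.227 0.017 0.072] [ 0.803  0.278  0.398  0.733 -0.13   2.     0.003]
0.7 [ 0.255 -0.516  0.73 ] [0.973 0.227 0.009 0.038] [ 0.8    0.278  0.389  0.802 -0.121  2.     0.004]
-90 1 7 [-0.917  1.115  0.196  1.294  0.818  1.994  2.22 ]
-90 -1 9 [-1.181  1.248  0.694  1.308  0.513  1.783 -0.689]
-70 1 13 [-1.541  1.442  1.122  1.589  0.284  1.268  2.671]
-70 -1 22 [-1.286  1.12   0.6    1.575  0.759  1.522 -0.842]
-50 1 12 [-0.626  0.943 -0.44   1.812  1.534  1.97   1.963]
-50 -1 16 [-1.548  1.164  0.819  1.848  0.849  1.095 -0.928]
-30 1 13 [-1.093  0.843  0.133  2.082  1.592  1.464  1.789]
-30 -1 11 [-1.633  1.128  0.819  2.099  1.299  0.879 -1.335]
-10 1 6 [-1.162  0.843  0.27   2.305  1.993  1.382  1.499]
-10 -1 12 [-1.268  0.882  0.389  2.307  1.973  1.298 -1.693]
10 1 8 [-1.221  0.979  0.539  2.455  2.494  1.457  1.094]
10 -1 15 [-0.645  0.806 -0.072  2.442  2.618  1.686 -1.578]
30 1 10 [-0.471  0.823  0.096  2.46   3.262  1.715  1.517]
30 -1 10 [-0.405  0.815  0.027  2.458  3.281  1.702 -1.573]
50 1 6 [-1.159  2.166  1.42   2.349  2.458  1.998 -0.342]
50 -1 12 [ 1.062  1.583 -1.366  2.291  3.648  0.391 -0.388]
70 1 9 [ 0.279  0.837 -0.278  2.113  4.496  1.32   1.412]
70 -1 6 [ 0.93   1.239 -1.103  2.096 -1.355  0.58  -1.821]
90 1 3 [ 0.959  1.495 -1.32   1.839 -0.303  0.742  0.391]
90 -1 3 [ 0.974  1.544 -1.363  1.838 -0.205  0.732 -2.83 ]
110 1 9 [ 0.364  1.038 -0.483  1.588 -0.971  1.504  0.882]
110 -1 5 [ 0.648  1.241 -0.959  1.576 -0.591  1.276 -2.537]
```

```bash
cat > t3.py <<'E'
from sim import *
import itertools,sys
from multiprocessing import Pool
np.set_printoptions(precision=3,suppress=True)
W=.6
dirs=[np.array(d)/np.linalg.norm(d) for d in itertools.product((-1,0,1),repeat=3) if any(d)]
el=lambda q:np.degrees(np.arcsin(fk(q)[1][2,2]))
def ok(q):
    x,T=fk(q);t=x+T[:,2]*.1;r=np.hypot(*x[:2])
    return t[2]>.1 and x[2]>.12 and t[0]<.8 and t[1]>-.75 and x[0]<.75 and r>.28
def push(q,d,n=5):
    T=fk(q)[1];s=T.T@d*9;return call(q,[(*s,0)]*n,row_ls,w=W)
def run(a):
    b,r,z=a
    T=np.diag([1,-1,-1.]);qs=np.array([-b,.3,0,1.6,0,1.2,-b-np.pi/2+np.pi/2])
    x=np.array([r*np.cos(b),r*np.sin(b),z]);T=R.from_euler('z',b).as_matrix()@np.array([[0,-1,0],[-1,0,0],[0,0,-1.]])
    g=least_squares(lambda v:err(v,x,T,.5),np.clip(qs,lo,hi),bounds=(lo,hi));q=g.x
    if g.cost>1e-5: return a,None
    h=[]
    for k in range(9):
        c=[(el(n),d,n) for d in dirs for n in[push(q,d)] if ok(n)]
        if not c: break
        e,d,n=max(c,key=lambda t:t[0]);
        if e<el(q)+.3: break
        q=n;x,T=fk(q);h.append((round(e,1),d.round(1).tolist(),x.round(2).tolist(),T[:,2].round(2).tolist()))
    return a,h,q
if __name__=="__main__":
    st=[(b,r,z) for b in(-.9,-.3,1.5) for r in(.45,.65,.85) for z in(.3,.6)]
    with Pool() as p:
        for o in p.imap(run,st):
            print(o[0]);
            if o[1]:
                for k in o[1][::3]+[o[1][-1]]: print("   ",*k)
                print("   ",o[2])
E
nproc; time OMP_NUM_THREADS=1 python3 t3.py
```

```text
4
(-0.9, 0.45, 0.3)
    -88.4 [-0.6, 0.6, 0.6] [0.29, -0.32, 0.34] [-0.03, 0.01, -1.0]
    -83.5 [-1.0, 0.0, 0.0] [0.21, -0.4, 0.36] [-0.1, 0.05, -0.99]
    -78.5 [-0.6, 0.6, 0.6] [0.23, -0.34, 0.42] [-0.18, 0.09, -0.98]
    -75.3 [-0.7, 0.7, 0.0] [0.14, -0.37, 0.33] [-0.22, 0.12, -0.97]
    [ 2.315  0.148 -1.37   1.923  0.252  1.433  2.94 ]
(-0.9, 0.45, 0.6)
    -87.4 [0.0, 0.0, 1.0] [0.28, -0.34, 0.73] [0.03, -0.03, -1.0]
    -78.7 [0.0, 0.0, 1.0] [0.31, -0.32, 0.8] [0.15, -0.13, -0.98]
    -70.0 [0.0, 0.0, 1.0] [0.32, -0.32, 0.87] [0.26, -0.22, -0.94]
    -64.5 [0.0, 0.0, 1.0] [0.32, -0.31, 0.91] [0.33, -0.28, -0.9]
    [-0.062  0.045  0.83   0.665 -0.06   2.     2.94 ]
(-0.9, 0.65, 0.3)
    -89.2 [-0.7, 0.7, 0.0] [0.28, -0.37, 0.29] [-0.01, -0.0, -1.0]
    -84.4 [-0.7, 0.7, 0.0] [0.26, -0.35, 0.39] [-0.09, 0.03, -1.0]
    -79.6 [-0.7, 0.7, 0.0] [0.19, -0.36, 0.34] [-0.17, 0.07, -0.98]
    -76.3 [-0.7, 0.7, 0.0] [0.19, -0.33, 0.34] [-0.21, 0.1, -0.97]
    [ 2.254  0.008 -1.37   1.956  0.109  1.404  2.94 ]
(-0.9, 0.65, 0.6)
    -87.6 [0.0, 0.0, 1.0] [0.39, -0.48, 0.69] [0.03, -0.03
[... 2521 characters left out ...]
0.04, 0.19, -0.98]
    -70.6 [0.0, 0.0, 1.0] [0.1, 0.47, 0.86] [0.07, 0.32, -0.94]
    -65.1 [0.0, 0.0, 1.0] [0.1, 0.45, 0.9] [0.09, 0.41, -0.91]
    [-2.28   0.114  1.064  0.646 -0.161  2.    -2.94 ]
(1.5, 0.85, 0.3)
    -88.5 [0.0, 1.0, 0.0] [0.07, 0.95, 0.28] [0.0, 0.03, -1.0]
    -83.7 [0.0, 0.7, 0.7] [0.09, 0.97, 0.29] [0.01, 0.11, -0.99]
    -78.7 [0.0, 0.7, 0.7] [0.09, 1.0, 0.29] [0.01, 0.2, -0.98]
    -75.3 [0.0, 1.0, 0.0] [0.09, 1.03, 0.23] [0.01, 0.25, -0.97]
    [-1.585  1.354  1.363  0.179 -1.36   1.491 -2.94 ]
(1.5, 0.85, 0.6)t3.py:7: RuntimeWarning: invalid value encountered in arcsin
  el=lambda q:np.degrees(np.arcsin(fk(q)[1][2,2]))

real	1m59.671s
user	7m40.138s
sys	0m0.285s
```

```bash
cat > t4.py <<'E'
from t3 import *
el=lambda q:np.degrees(np.arcsin(np.clip(fk(q)[1][2,2],-1,1)))
def run(a):
    b,r,z=a
    qs=np.array([-b,.3,0,1.6,0,1.2,0]);b7=0
    x=np.array([r*np.cos(b),r*np.sin(b),z]);T=R.from_euler('z',b).as_matrix()@np.array([[1,0,0],[0,-1,0],[0,0,-1.]])
    T=T@R.from_euler('z',90,degrees=True).as_matrix()
    g=least_squares(lambda v:err(v,x,T,.5),np.clip(qs,lo,hi),bounds=(lo,hi));q=g.x
    if g.cost>1e-5: return a,None,q
    h=[(q.round(2).tolist(),)]
    for k in range(45):
        c=[(el(n),d,n) for d in dirs if d[2]>-.9 for n in[push(q,d,1)] if ok(n)]
        if not c: break
        e,d,n=max(c,key=lambda t:t[0])
        if e<el(q)+.1: break
        q=n;x,T=fk(q);h.append((k,round(e,1),d.round(1).tolist(),x.round(2).tolist(),T[:,2].round(2).tolist(),q.round(2).tolist()))
        if e>0: break
    return a,h,q
if __name__=="__main__":
    st=[(b,r,z) for b in(1.5,-.9) for r,z in((.5,.65),(.65,.65),(.88,.3),(.9,.15))]
    with Pool(4) as p:
        for o in p.imap(run,st):
            print(o[0]);
            if o[1]:
                for k in o[1][:2]+o[1][4::7]+[o[1][-1]]: print("   ",*k)
            else: print(o[2])
E
time OMP_NUM_THREADS=1 python3 t4.py
```

```text
(1.5, 0.5, 0.65)
[ 0.542 -0.49  -1.37   1.24  -0.53   1.938 -2.66 ]
(1.5, 0.65, 0.65)
    [-2.01, 0.52, 0.99, 0.8, -0.48, 1.99, -2.94]
    0 -88.5 [0.0, 0.7, 0.7] [0.05, 0.67, 0.66] [0.01, 0.03, -1.0] [-1.96, 0.56, 0.97, 0.72, -0.51, 2.0, -2.94]
    3 -83.4 [0.0, 0.7, 0.7] [0.06, 0.71, 0.68] [0.02, 0.11, -0.99] [-1.85, 0.63, 0.97, 0.54, -0.61, 2.0, -2.94]
    10 -72.7 [0.0, 0.7, 0.7] [0.07, 0.77, 0.71] [0.06, 0.29, -0.95] [-1.65, 0.79, 1.43, 0.2, -1.25, 2.0, -2.94]
    17 -63.3 [0.0, 0.7, 0.7] [0.07, 0.8, 0.74] [0.08, 0.44, -0.89] [-1.6, 0.79, 1.46, 0.12, -1.33, 1.86, -2.94]
    24 -53.5 [0.0, 0.7, 0.7] [0.07, 0.84, 0.77] [0.09, 0.59, -0.8] [-1.58, 0.79, 1.46, 0.09, -1.35, 1.7, -2.94]
    31 -43.5 [0.0, 0.7, 0.7] [0.07, 0.87, 0.8] [0.09, 0.72, -0.69] [-1.58, 0.79, 1.46, 0.07, -1.36, 1.53, -2.94]
    38 -33.5 [0.0, 0.7, 0.7] [0.06, 0.91, 0.82] [0.09, 0.83, -0.55] [-1.58, 0.8, 1.45, 0.06, -1.36, 1.35, -2.94]
    44 -25.2 [0.0, 0.7, 0.7] [0.06, 0.93, 0.85] [0.09, 0.9, -0.43] [-1.58, 0.81, 1.44, 0.05, -1.36, 1.19, -2.94]
(1.5, 0.88, 0.3)
    [-1.82, 0.98, 0.8, 0.76, -0.64, 1.57, -2.94]
 
[... 2508 characters left out ...]
63, -0.71, 0.51] [0.23, -0.28, -0.93] [0.72, 1.06, 1.44, 0.19, -1.36, 1.68, -2.94]
    24 -59.4 [0.6, -0.6, 0.6] [0.67, -0.7, 0.57] [0.34, -0.38, -0.86] [0.7, 1.01, 1.44, 0.17, -1.36, 1.56, -2.94]
    31 -49.9 [0.6, -0.6, 0.6] [0.7, -0.69, 0.62] [0.44, -0.47, -0.77] [0.68, 0.99, 1.43, 0.14, -1.36, 1.43, -2.94]
    38 -40.6 [0.6, -0.6, 0.6] [0.73, -0.69, 0.66] [0.53, -0.54, -0.65] [0.67, 0.97, 1.42, 0.11, -1.36, 1.29, -2.94]
    44 -33.5 [0.0, 0.0, 1.0] [0.73, -0.68, 0.73] [0.6, -0.58, -0.55] [0.68, 0.92, 1.42, 0.08, -1.36, 1.22, -2.94]
(-0.9, 0.9, 0.15)
    [0.61, 1.08, 0.67, 0.86, -0.59, 1.35, -2.93]
    [0.61, 1.08, 0.67, 0.86, -0.59, 1.35, -2.93]
real	0m47.359s
user	2m49.989s
sys	0m0.234s
```

```bash
cat > plan.py <<'E'
from t3 import *
el=lambda q:np.degrees(np.arcsin(np.clip(fk(q)[1][2,2],-1,1)))
def go(q,x,n=40,roll=0):
    """move to world x keeping orientation; roll deg total spread"""
    for k in range(n):
        a,T=fk(q);d=np.asarray(x)-a
        if np.linalg.norm(d)<.002: break
        d*=min(1,.035/np.linalg.norm(d));q=call(q,[(*(T.T@d/.025),0)],row_ls,w=W)
    return q
def rollq(q,deg):
    n=int(abs(deg)//6)+1
    for _ in range(n): q=call(q,[(0,0,0,deg/5/n)],row_ls,w=W)
    return q
def st(l,q):
    x,T=fk(q);print(l,"x",x,"z",T[:,2],"xax",T[:,0],"q",q)
E
cat > t5.py <<'E'
from plan import *
import json
q0=np.array(json.loads(open("log.txt").read().strip().split("\n")[-1])[0])
st("now",q0)
for tgt in((.2,-.42,.35),(.25,-.36,.3),(.2,-.4,.6)):
    q=go(q0,tgt);q=rollq(q,-61) if 0 else q
    st("stage",q)
    for d in((-.4,.91,0),(-.4,.91,.5),(0,1,0),(-.4,.91,-.3)):
        p=q;d=np.array(d)/np.linalg.norm(d)
        for k in range(10):
            p=push(p,d,1)
            if k in(4,9): print(tgt,d,k,fk(p)[0],fk(p)[1][:,2],p)
E
OMP_NUM_THREADS=1 python3 t5.py
cat > t6.py <<'E'
from plan import *
# from pick pose: tool down, x yaw 87.2
def solve(x,T,q0): 
    g=least_squares(lambda v:np.r_[err(v,x,T,.5),.001*(v-q0)],np.clip(q0,lo,hi),bounds=(lo,hi));return g.x
a=np.radians(87.2);T=np.array([[np.cos(a),np.sin(a),0],[np.sin(a),-np.cos(a),0],[0,0,-1.]]);T=np.c_[T[:,0],np.cross([0,0,-1],T[:,0]),[0,0,-1]]
q=solve(np.array([.483,-.163,.10]),T,np.array([.35,.3,.04,1.9,.07,1.2,.3]));st("pick",q)
q=go(q,(.45,-.16,.45));q=go(q,(.4,.3,.5));st("mid",q)
Q=q
for b in(1.3,1.7):
  for rl in(0,-90):
    q=rollq(Q,rl);x=np.array([.62*np.cos(b),.62*np.sin(b),.62]);q=go(q,x);st(f"\nb{b} r{rl} stage",q)
    d=np.array([np.cos(b),np.sin(b),1])/2**.5
    for k in range(80):
        q=push(q,d,1)
        if k%20==0: st(k,q)
        if el(q)>-1: break
    st(f"tilted {k}",q)
    zt=fk(q)[1][:,2]
    for t in((.15,.6,.6),(.35,.35,.45),(.5,.0,.35)): q=go(q,t);st("via",q)
    t=np.array([.582,.222,.13])-zt*.054;q=go(q,t-zt*.1);st("pre",q);q=go(q,t);st("probe",q)
E
OMP_NUM_THREADS=1 timeout 400 python3 t6.py
```

```text
now x [ 0.48  -0.264  0.419] z [ 0.041 -0.094 -0.995] xax [ 0.896  0.444 -0.005] q [ 0.356  0.109  0.036  1.659  0.07   1.3   -0.735]
stage x [ 0.2  -0.42  0.35] z [ 0.04  -0.094 -0.995] xax [ 0.897  0.443 -0.006] q [ 0.669 -0.032  0.35   1.955  0.029  1.114 -0.104]
(0.2, -0.42, 0.35) [-0.402  0.915  0.   ] 4 [ 0.116 -0.23   0.35 ] [ 0.04  -0.094 -0.995] [ 0.697 -0.49   0.132  2.275  0.102  1.258 -0.322]
(0.2, -0.42, 0.35) [-0.402  0.915  0.   ] 9 [ 0.121 -0.167  0.307] [-0.022 -0.005 -1.   ] [ 0.99  -0.49  -0.171  2.374 -0.063  1.263 -0.254]
(0.2, -0.42, 0.35) [-0.359  0.818  0.449] 4 [ 0.125 -0.25   0.443] [ 0.04  -0.094 -0.995] [ 0.681 -0.471  0.146  2.066  0.102  1.447 -0.304]
(0.2, -0.42, 0.35) [-0.359  0.818  0.449] 9 [ 0.12  -0.188  0.552] [-0.009 -0.017 -1.   ] [ 1.053 -0.49  -0.124  1.852 -0.041  1.768 -0.178]
(0.2, -0.42, 0.35) [0. 1. 0.] 4 [ 0.2   -0.212  0.35 ] [ 0.04  -0.094 -0.995] [ 0.585 -0.386  0.026  2.227  0.068  1.214 -0.522]
(0.2, -0.42, 0.35) [0. 1. 0.] 9 [ 0.226 -0.013  0.344] [ 0.022 -0.088 -0.996] [ 0.188 -0.49  -0.263  2.291 -0.035  1.308 -1.149]
(0.2, -0.42
[... 8055 characters left out ...]
q [-1.76   0.829  0.092  0.003 -0.022  0.747 -0.251]
via x [0.15 0.6  0.6 ] z [-0.161  0.933 -0.322] xax [-0.976 -0.1    0.196] q [-0.394 -0.126 -0.725  1.858 -1.36   0.634  1.238]
via x [0.35 0.35 0.45] z [-0.159  0.924 -0.347] xax [-0.976 -0.095  0.194] q [-0.795 -0.043  0.376  2.12  -1.349  1.184  1.784]
via x [0.5  0.   0.35] z [-0.157  0.924 -0.348] xax [-0.977 -0.093  0.194] q [-0.171  0.488  0.667  1.831 -1.114  1.935  2.301]
pre x [0.604 0.07  0.131] z [-0.157  0.924 -0.349] xax [-0.977 -0.093  0.194] q [-0.173  0.898  0.514  1.711 -1.321  1.76   2.478]
probe x [0.59  0.168 0.13 ] z [-0.158  0.924 -0.349] xax [-0.976 -0.094  0.195] q [-0.22   0.819  0.345  1.791 -1.36   1.571  2.426]
```

>>> {"method": "drive_tool", "body": {
  "targets": "0.43 -1.26 -0.73 0 1; 0.87 -2.5 -1.47 0 1; 1.3 -3.78 -2.2 0 1; 1.73 -5.03 -2.93 0 1"
}}

```text
clock: 3.72
tool_pos: [0.4614, -0.1245, 0.4849]
tool_rot: [0.973, 0.226, 0.014, 0.053]
wrist_force: [0.5, 0.4, 0.6]
gripper_width: 1.003
grasp_force: 0.0
```

>>> {"method": "drive_tool", "body": {
  "targets": "0.43 -1.26 -0.73 0 1; 0.87 -2.5 -1.47 0 1; 1.3 -3.78 -2.2 0 1; 1.73 -5.03 -2.93 0 1"
}}

```text
clock: 4.05
tool_pos: [0.4408, 0.0143, 0.5443]
tool_rot: [0.973, 0.226, 0.015, 0.053]
wrist_force: [0.0, 0.1, 0.0]
gripper_width: 0.998
grasp_force: 0.0
```

>>> {"method": "drive_tool", "body": {
  "targets": "0.43 -1.26 -0.73 0 1; 0.87 -2.5 -1.47 0 1; 1.3 -3.78 -2.2 0 1; 1.73 -5.03 -2.93 0 1"
}}

```text
clock: 4.38
tool_pos: [0.4204, 0.1525, 0.6035]
tool_rot: [0.973, 0.226, 0.015, 0.053]
wrist_force: [1.0, 0.1, 0.2]
gripper_width: 1.004
grasp_force: 0.0
```

>>> {"method": "drive_tool", "body": {
  "targets": "-0.42 -1.5 -0.25 0 1; -0.84 -3 -0.5 0 1; -1.26 -4.5 -0.75 0 1; -1.68 -6 -1 0 1"
}}

```text
clock: 4.72
tool_pos: [0.3147, 0.2697, 0.6112]
tool_rot: [0.973, 0.226, 0.015, 0.052]
wrist_force: [0.8, -0.2, 0.5]
gripper_width: 0.996
grasp_force: 0.0
```

>>> {"method": "drive_tool", "body": {
  "targets": "-0.42 -1.5 -0.25 0 1; -0.84 -3 -0.5 0 1; -1.26 -4.5 -0.75 0 1; -1.68 -6 -1 0 1"
}}

```text
clock: 5.05
tool_pos: [0.2095, 0.3868, 0.6199]
tool_rot: [0.973, 0.226, 0.015, 0.052]
wrist_force: [1.6, -0.0, 0.2]
gripper_width: 1.001
grasp_force: 0.0
```

>>> {"method": "drive_tool", "body": {
  "targets": "-0.42 -1.5 -0.25 0 1; -0.84 -3 -0.5 0 1; -1.26 -4.5 -0.75 0 1; -1.68 -6 -1 0 1"
}}

```text
clock: 5.38
tool_pos: [0.1057, 0.5042, 0.6284]
tool_rot: [0.973, 0.225, 0.014, 0.051]
wrist_force: [0.6, 0.1, 1.0]
gripper_width: 1.002
grasp_force: 0.0
```

>>> {"method": "drive_tool", "body": {
  "targets": "-0.42 -1.5 -0.25 0 1; -0.84 -3 -0.5 0 1; -1.26 -4.5 -0.75 0 1; -1.68 -6 -1 0 1"
}}

```text
clock: 5.72
tool_pos: [0.0357, 0.588, 0.6294]
tool_rot: [0.972, 0.227, 0.008, 0.055]
wrist_force: [1.5, 0.6, -1.1]
gripper_width: 1.001
grasp_force: 0.0
```

```bash
python3 log.py; cat > pushsim.py <<'E'
from plan import *
import json,sys
from rig import observe
o=observe();q=np.array(o["qpos"]);st("now",q)
d=np.array([float(v) for v in sys.argv[1:4]]);d/=np.linalg.norm(d);n=int(sys.argv[4])
print("push units x9:",fk(q)[1].T@d*9)
for k in range(n):
    q=push(q,d,1)
    if k%(max(1,n//6))==0 or k==n-1: st(k,q)
E
python3 pushsim.py -.39 .92 1 8
```

```text
[-1.271  0.335 -0.528  0.959  0.203  1.994 -2.822] [0.0357 0.588  0.6294] [0.972 0.227 0.008 0.055]
now x [0.038 0.587 0.627] z [ 0.04  -0.104 -0.994] xax [ 0.897  0.441 -0.01 ] q [-1.271  0.335 -0.528  0.959  0.203  1.994 -2.822]
push units x9: [ 0.295 -5.607 -7.034]
0 x [0.027 0.607 0.638] z [ 0.038 -0.08  -0.996] xax [ 0.897  0.442 -0.001] q [-1.415  0.357 -0.345  0.886  0.157  2.    -2.798]
1 x [0.016 0.625 0.647] z [ 0.036 -0.053 -0.998] xax [0.897 0.443 0.009] q [-1.545  0.382 -0.162  0.82   0.099  2.    -2.77 ]
2 x [0.005 0.643 0.655] z [ 0.035 -0.026 -0.999] xax [0.896 0.443 0.02 ] q [-1.66   0.414  0.022  0.755  0.027  2.    -2.741]
3 x [-0.006  0.66   0.663] z [ 0.034  0.003 -0.999] xax [0.896 0.443 0.032] q [-1.758  0.452  0.205  0.694 -0.06   2.    -2.71 ]
4 x [-0.017  0.675  0.669] z [ 0.034  0.033 -0.999] xax [0.895 0.443 0.045] q [-1.804  0.488  0.302  0.636 -0.118  2.    -2.7  ]
5 x [-0.027  0.689  0.675] z [ 0.033  0.062 -0.998] xax [0.895 0.443 0.057] q [-1.82   0.519  0.34   0.578 -0.15   2.    -2.705]
6 x [-0.037  0.702  0.681] z [ 0.032  0.092 -0.995] xax [0.895 0.442 0.069] q [-1.826  0.549  0.359  0.52  -0.173  2.    -2.716]
7 x [-0.047  0.714  0.686] z [ 0.03   0.122 -0.992] xax [0.894 0.44  0.081] q [-1.829  0.578  0.372  0.463 -0.194  2.    -2.728]
```

>>> {"method": "drive_tool", "body": {
  "targets": "0.3 -5.6 -7 0 1"
}}

```text
clock: 5.8
tool_pos: [0.0349, 0.5956, 0.625]
tool_rot: [0.972, 0.227, 0.003, 0.061]
wrist_force: [-0.1, 0.4, -1.0]
gripper_width: 0.999
grasp_force: 0.0
```

>>> {"method": "drive_tool", "body": {
  "targets": "0.3 -5.6 -7 0 1"
}}

```text
clock: 5.88
tool_pos: [0.0374, 0.6029, 0.6214]
tool_rot: [0.972, 0.224, 0.0, 0.065]
wrist_force: [1.2, 0.0, -1.1]
gripper_width: 1.002
grasp_force: 0.0
```

>>> {"method": "drive_tool", "body": {
  "targets": "0.3 -5.6 -7 0 1"
}}

```text
clock: 5.97
tool_pos: [0.0371, 0.611, 0.6207]
tool_rot: [0.973, 0.222, -0.002, 0.065]
wrist_force: [0.1, 0.4, -1.1]
gripper_width: 0.998
grasp_force: 0.0
```

>>> {"method": "drive_tool", "body": {
  "targets": "0.3 -5.6 -7 0 1"
}}

```text
clock: 6.05
tool_pos: [0.033, 0.6218, 0.624]
tool_rot: [0.974, 0.221, -0.002, 0.059]
wrist_force: [1.1, 0.7, -0.0]
gripper_width: 1.007
grasp_force: 0.0
```

>>> {"method": "drive_tool", "body": {
  "targets": "0 0 0.5 -1 1; 0 0 1 -2 1; 0 0 1 -3 1; 0 0 1 -4 1; 0 0 1 -4 1"
}}

```text
clock: 6.47
tool_pos: [0.0328, 0.6188, 0.5993]
tool_rot: [0.92, 0.388, -0.012, 0.057]
wrist_force: [0.1, -0.5, 0.4]
gripper_width: 0.998
grasp_force: 0.0
```

```bash
python3 log.py;python3 fit.py; python3 pushsim.py -.39 .92 1 2
```

```text
[-1.678  0.366  0.138  0.961 -0.026  1.932 -2.327] [0.0328 0.6188 0.5994] [ 0.92   0.388 -0.012  0.057]
3.231714415645915e-05 [-1, 1, -1, 1, -1, 1, -1] 1.5707963267948966 [-0.000e+00  0.000e+00 -0.000e+00 -1.000e-03  0.000e+00  0.000e+00
  1.571e+00] [[0.0, -0.0, -0.046], [0.001, -0.006, 0.304], [-0.002, -0.006, 0.062], [0.002, -0.015, 0.462], [-0.002, -0.015, 0.038], [0.002, 0.0, 0.438], [0.001, 0.0, 0.008], [0.0, -0.0, 0.258]]
0.003018081290071528
now x [0.033 0.619 0.599] z [ 0.022 -0.115 -0.993] xax [ 0.699  0.712 -0.067] q [-1.678  0.366  0.138  0.961 -0.026  1.932 -2.327]
push units x9: [ 2.01  -5.221 -7.05 ]
0 x [0.021 0.642 0.621] z [ 0.022 -0.105 -0.994] xax [ 0.699  0.713 -0.06 ] q [-1.711  0.433  0.193  0.819 -0.06   2.    -2.326]
1 x [0.01  0.658 0.628] z [ 0.023 -0.076 -0.997] xax [ 0.698  0.715 -0.038] q [-1.753  0.464  0.26   0.764 -0.097  2.    -2.324]
```

>>> {"method": "drive_tool", "body": {
  "targets": "2 -5.2 -7 0 1"
}}

```text
clock: 6.55
tool_pos: [0.0239, 0.6384, 0.6148]
tool_rot: [0.921, 0.385, -0.015, 0.059]
wrist_force: [1.1, -42.6, 5.0]
gripper_width: 1.001
grasp_force: 0.0
```

>>> {"method": "drive_tool", "body": {
  "targets": "2 -5.2 -7 0 1"
}}

```text
clock: 6.63
tool_pos: [0.013, 0.6576, 0.6276]
tool_rot: [0.923, 0.383, -0.001, 0.039]
wrist_force: [1.1, 0.5, 1.0]
gripper_width: 1.001
grasp_force: 0.0
```

>>> {"method": "drive_tool", "body": {
  "targets": "2 -5.2 -7 0 1"
}}

```text
clock: 6.72
tool_pos: [-0.0007, 0.6703, 0.6364]
tool_rot: [0.922, 0.386, 0.004, 0.024]
wrist_force: [-0.2, -0.1, -0.1]
gripper_width: 1.0
grasp_force: 0.0
```

>>> {"method": "drive_tool", "body": {
  "targets": "2 -5.2 -7 0 1"
}}

```text
clock: 6.8
tool_pos: [-0.0125, 0.6815, 0.6453]
tool_rot: [0.922, 0.387, 0.009, 0.01]
wrist_force: [0.8, 0.7, 0.4]
gripper_width: 1.007
grasp_force: 0.0
```

```bash
python3 log.py; python3 pushsim.py -.39 .92 1 2
```

```text
[-1.785  0.503  0.293  0.668 -0.126  1.995 -2.353] [-0.0126  0.6815  0.6453] [0.922 0.387 0.009 0.01 ]
now x [-0.013  0.682  0.645] z [ 0.024 -0.011 -1.   ] xax [0.7   0.714 0.009] q [-1.785  0.503  0.293  0.668 -0.126  1.995 -2.353]
push units x9: [ 2.504 -5.714 -6.487]
0 x [-0.023  0.696  0.652] z [ 0.024  0.019 -1.   ] xax [0.7   0.714 0.03 ] q [-1.79   0.533  0.299  0.605 -0.14   2.    -2.367]
1 x [-0.034  0.709  0.658] z [ 0.023  0.049 -0.999] xax [0.699 0.713 0.051] q [-1.795  0.559  0.304  0.549 -0.152  2.    -2.381]
```

>>> {"method": "drive_tool", "body": {
  "targets": "2 -5.2 -7 0 1"
}}

```text
clock: 6.88
tool_pos: [-0.0236, 0.691, 0.6547]
tool_rot: [0.922, 0.388, 0.015, -0.005]
wrist_force: [-0.8, 0.4, -0.4]
gripper_width: 1.0
grasp_force: 0.0
```

```bash
python3 log.py
```

```text
[-1.792  0.52   0.294  0.619 -0.134  1.995 -2.369] [-0.0236  0.691   0.6547] [ 0.922  0.388  0.015 -0.005]
```

>>> {"method": "drive_tool", "body": {
  "targets": "2 -5.2 -7 0 1;2 -5.2 -7 0 1"
}}

```text
clock: 7.05
tool_pos: [-0.043, 0.7018, 0.6683]
tool_rot: [0.921, 0.388, 0.022, -0.026]
wrist_force: [0.3, 0.5, 0.8]
gripper_width: 1.002
grasp_force: 0.0
```

```bash
python3 log.py
```

```text
[-1.812  0.542  0.304  0.554 -0.149  1.995 -2.394] [-0.043   0.7018  0.6683] [ 0.921  0.388  0.022 -0.026]
```

```bash
cat > t7.py <<'E'
from plan import *
from rig import observe
q=np.array(observe()["qpos"]);st("now",q);print(fk(q)[1])
q0=q
for tgt in((.03,.45,.35),(.1,.4,.25),(.03,.42,.5)):
    q=go(q0,tgt);st("stage",q);p=q
    for d in((0,-1,0),(0,-1,-.5)):
        p=q;d=np.array(d)/np.linalg.norm(d)
        for k in range(8):
            p=push(p,d,1);print("  ",k,d,fk(p)[0],fk(p)[1][:,2],p)
E
OMP_NUM_THREADS=1 python3 t7.py
```

```text
now x [-0.043  0.702  0.668] z [ 0.021  0.065 -0.998] xax [0.698 0.714 0.061] q [-1.812  0.542  0.304  0.554 -0.149  1.995 -2.394]
[[ 0.698  0.716  0.021]
 [ 0.714 -0.697  0.065]
 [ 0.061 -0.031 -0.998]]
stage x [0.03 0.45 0.35] z [ 0.021  0.06  -0.998] xax [0.698 0.714 0.057] q [-1.876 -0.037  0.255  1.958  0.036  1.161 -2.406]
   0 [ 0. -1.  0.] [0.03  0.409 0.35 ] [ 0.021  0.06  -0.998] [-1.878 -0.123  0.236  2.032  0.058  1.171 -2.437]
   1 [ 0. -1.  0.] [0.03  0.367 0.35 ] [ 0.02   0.06  -0.998] [-1.876 -0.212  0.212  2.102  0.076  1.19  -2.467]
   2 [ 0. -1.  0.] [0.03  0.325 0.35 ] [ 0.02   0.06  -0.998] [-1.871 -0.303  0.184  2.166  0.088  1.218 -2.494]
   3 [ 0. -1.  0.] [0.03  0.284 0.35 ] [ 0.02   0.06  -0.998] [-1.863 -0.399  0.154  2.224  0.093  1.257 -2.518]
   4 [ 0. -1.  0.] [0.03  0.243 0.35 ] [ 0.02   0.059 -0.998] [-1.805 -0.49   0.093  2.275  0.076  1.3   -2.512]
   5 [ 0. -1.  0.] [0.03  0.23  0.343] [ 0.021  0.038 -0.999] [-1.655 -0.49  -0.001  2.294  0.025  1.302 -2.435]
   6 [ 0. -1.  0.] [0.032 0.219 0.335] [ 0.02   0.015 -1.   ] [-1.505 -0.49  -0.086  2.311 
[... 4424 characters left out ...]
03  0.309 0.444] [ 0.02   0.061 -0.998] [-1.887 -0.382  0.167  2.013  0.093  1.449 -2.512]
   3 [ 0.    -0.894 -0.447] [0.03  0.271 0.426] [ 0.02   0.061 -0.998] [-1.88  -0.46   0.142  2.096  0.094  1.446 -2.533]
   4 [ 0.    -0.894 -0.447] [0.029 0.247 0.406] [ 0.021  0.051 -0.998] [-1.73  -0.49   0.045  2.158  0.048  1.425 -2.469]
   5 [ 0.    -0.894 -0.447] [0.03  0.235 0.384] [ 0.021  0.033 -0.999] [-1.58  -0.49  -0.042  2.208  0.003  1.392 -2.391]
   6 [ 0.    -0.894 -0.447] [0.033 0.224 0.36 ] [ 0.019  0.013 -1.   ] [-1.43  -0.49  -0.123  2.258 -0.04   1.357 -2.305]
   7 [ 0.    -0.894 -0.447] [0.037 0.212 0.335] [ 0.016 -0.006 -1.   ] [-1.382 -0.49  -0.143  2.312 -0.053  1.32  -2.269]
```

>>> {"method": "drive_tool", "body": {
  "targets": "-0.1 1.56 0.37 0 1; -0.19 3.1 0.74 0 1; -0.29 4.67 1.1 0 1; -0.38 6.23 1.47 0 1"
}}

```text
clock: 7.38
tool_pos: [0.0649, 0.5869, 0.6243]
tool_rot: [0.921, 0.388, 0.022, -0.024]
wrist_force: [0.6, 0.1, 0.7]
gripper_width: 1.0
grasp_force: 0.0
```

>>> {"method": "drive_tool", "body": {
  "targets": "-0.1 1.56 0.37 0 1; -0.19 3.1 0.74 0 1; -0.29 4.67 1.1 0 1; -0.38 6.23 1.47 0 1"
}}

```text
clock: 7.72
tool_pos: [0.1711, 0.4734, 0.5833]
tool_rot: [0.921, 0.388, 0.021, -0.024]
wrist_force: [0.1, 0.2, 1.0]
gripper_width: 0.999
grasp_force: 0.0
```

>>> {"method": "drive_tool", "body": {
  "targets": "-0.1 1.56 0.37 0 1; -0.19 3.1 0.74 0 1; -0.29 4.67 1.1 0 1; -0.38 6.23 1.47 0 1"
}}

```text
clock: 8.05
tool_pos: [0.2769, 0.3604, 0.5419]
tool_rot: [0.921, 0.388, 0.021, -0.024]
wrist_force: [0.5, 0.2, -0.3]
gripper_width: 0.997
grasp_force: 0.0
```

>>> {"method": "drive_tool", "body": {
  "targets": "-0.1 1.56 0.37 0 1; -0.19 3.1 0.74 0 1; -0.29 4.67 1.1 0 1; -0.38 6.23 1.47 0 1"
}}

```text
clock: 8.38
tool_pos: [0.3827, 0.2473, 0.5006]
tool_rot: [0.921, 0.388, 0.022, -0.025]
wrist_force: [0.3, 0.7, -0.2]
gripper_width: 0.999
grasp_force: 0.0
```

>>> {"method": "drive_tool", "body": {
  "targets": "-0.65 1 0.73 0 1; -1.3 2 1.46 0 1; -1.95 3 2.2 0 1; -2.6 4 2.9 0 1; -3.27 4.97 3.65 0 1"
}}

```text
clock: 8.8
tool_pos: [0.4161, 0.1082, 0.4009]
tool_rot: [0.921, 0.388, 0.022, -0.024]
wrist_force: [-0.4, 0.7, -0.6]
gripper_width: 0.999
grasp_force: 0.0
```

>>> {"method": "drive_tool", "body": {
  "targets": "-0.65 1 0.73 0 1; -1.3 2 1.46 0 1; -1.95 3 2.2 0 1; -2.6 4 2.9 0 1; -3.27 4.97 3.65 0 1"
}}

```text
clock: 9.22
tool_pos: [0.4474, -0.0263, 0.3095]
tool_rot: [0.923, 0.385, 0.018, -0.013]
wrist_force: [-2.3, 0.8, 4.9]
gripper_width: 0.995
grasp_force: 0.0
```

>>> {"method": "drive_tool", "body": {
  "targets": "-0.65 1 0.73 0 1; -1.3 2 1.46 0 1; -1.95 3 2.2 0 1; -2.6 4 2.9 0 1; -3.27 4.97 3.65 0 1"
}}

```text
clock: 9.63
tool_pos: [0.4333, -0.1328, 0.2539]
tool_rot: [0.921, 0.387, 0.032, -0.014]
wrist_force: [-0.0, -0.7, 0.4]
gripper_width: 1.0
grasp_force: 0.0
```

>>> {"method": "drive_tool", "body": {
  "targets": "0 0 0 -1.4 1; 0 0 0 -2.8 1; 0 0 0 -4.2 1; 0 0 0 -4.2 1"
}}

```text
clock: 9.97
tool_pos: [0.4337, -0.1324, 0.2543]
tool_rot: [0.835, 0.549, 0.034, -0.008]
wrist_force: [-0.3, -0.6, 0.2]
gripper_width: 1.002
grasp_force: 0.0
```

>>> {"method": "drive_tool", "body": {
  "targets": "0 0 0 -1.4 1; 0 0 0 -2.8 1; 0 0 0 -4.1 1; 0 0 0 -4.1 1; 0 0 0 -4.1 1"
}}

```text
clock: 10.38
tool_pos: [0.4338, -0.132, 0.2543]
tool_rot: [0.726, 0.687, 0.035, -0.002]
wrist_force: [-0.7, -0.1, -0.9]
gripper_width: 1.0
grasp_force: 0.0
```

```bash
python3 log.py; cat > tgt.py <<'E'
import sys;from h import *;from scipy.spatial.transform import Rotation as R
o=observe();T=R.from_quat(o["tool_rot"]).as_matrix();x=np.array(o["tool_pos"])
np.set_printoptions(precision=3,suppress=True)
print("axes x",T[:,0],"y",T[:,1],"z",T[:,2],"pos",x,"el",np.degrees(np.arcsin(T[2,2])))
for a in sys.argv[1:]:
    t=np.array([float(v) for v in a.split(",")]);d=t-x;print(a,"units",T.T@d/.025,"len",np.linalg.norm(d));x=t
E
python3 tgt.py .482,-.167,.082; python3 - <<'E'
from h import *
c=camera("wrist");cv2.imwrite("pics/w1.png",c["pixels"])
E
```

```text
[-1.515 -0.495  1.455  2.084  0.498  1.115 -0.338] [ 0.4338 -0.132   0.2543] [ 0.726  0.687  0.035 -0.002]
axes x [0.053 0.997 0.054] y [ 0.997 -0.055  0.046] z [ 0.048  0.051 -0.998] pos [ 0.434 -0.132  0.254] el -85.96579541414177
.482,-.167,.082 units [-1.663  1.688  6.898] len 0.18234883231540813
```

View pics/w1.png

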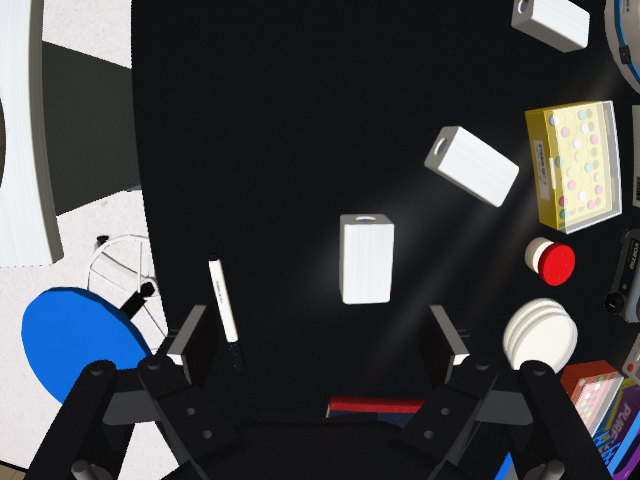

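The wrist view shows the block at about (367,260), between and ahead of the fingers, with its bore visible at (367,218) and the pen at (223,300). The arm's elbow has drifted to its limits (q2 and q3), so I'll simulate a way out.

```bash
cat > t8.py <<'E'
from plan import *
from rig import observe
q0=np.array(observe()["qpos"]);st("now",q0)
st("direct",go(q0,(.482,-.167,.082)))
for via in([(.55,-.2,.3)],[(.65,-.1,.3)],[(.65,-.25,.35)],[(.6,-.3,.3)],[(.7,.0,.45)],[(.55,-.45,.4)],[(.75,-.15,.3)]):
    q=q0
    for v in via:q=go(q,v)
    st(str(via),q);st("   pick",go(q,(.482,-.167,.082)))
E
OMP_NUM_THREADS=1 python3 t8.py
```

```text
now x [ 0.435 -0.135  0.253] z [ 0.049  0.051 -0.998] xax [0.052 0.997 0.053] q [-1.515 -0.495  1.455  2.084  0.498  1.115 -0.337]
direct x [ 0.425 -0.147  0.159] z [ 0.417 -0.124 -0.9  ] xax [ 0.088  0.991 -0.096] q [-1.455 -0.49   1.46   2.439  1.2    0.61  -0.942]
[(0.55, -0.2, 0.3)] x [ 0.545 -0.198  0.303] z [ 0.416 -0.117 -0.902] xax [ 0.087  0.992 -0.088] q [-1.504 -0.49   1.46   2.019  0.808  0.856 -0.463]
   pick x [ 0.436 -0.151  0.163] z [ 0.482 -0.156 -0.862] xax [ 0.103  0.987 -0.122] q [-1.46  -0.49   1.46   2.46   1.374  0.592 -1.104]
[(0.65, -0.1, 0.3)] x [ 0.612 -0.094  0.324] z [ 0.578 -0.073 -0.813] xax [ 0.079  0.996 -0.033] q [-1.709 -0.49   1.46   2.025  1.011  0.745 -0.808]
   pick x [ 0.438 -0.15   0.164] z [ 0.499 -0.129 -0.857] xax [ 0.112  0.99  -0.084] q [-1.437 -0.49   1.46   2.46   1.373  0.548 -1.109]
[(0.65, -0.25, 0.35)] x [ 0.608 -0.233  0.373] z [ 0.572 -0.194 -0.797] xax [ 0.123  0.981 -0.151] q [-1.52  -0.49   1.46   1.912  0.95   0.796 -0.513]
   pick x [ 0.439 -0.152  0.165] z [ 0.489 -0.165 -0.857] xax [ 0.108  0.986 -0.128] q [-1.464 -0.49   1
[... 479 characters left out ...]
39 -0.149  0.165] z [ 0.515 -0.093 -0.852] xax [ 0.112  0.993 -0.04 ] q [-1.409 -0.49   1.46   2.46   1.352  0.495 -1.089]
[(0.55, -0.45, 0.4)] x [ 0.519 -0.424  0.417] z [ 0.483 -0.349 -0.803] xax [ 0.163  0.937 -0.309] q [-1.227 -0.49   1.46   1.802  0.866  0.874 -0.105]
   pick x [ 0.438 -0.154  0.165] z [ 0.468 -0.225 -0.855] xax [ 0.1    0.974 -0.201] q [-1.509 -0.49   1.46   2.46   1.419  0.683 -1.141]
[(0.75, -0.15, 0.3)] x [ 0.633 -0.126  0.363] z [ 0.594 -0.101 -0.798] xax [ 0.089  0.994 -0.059] q [-1.688 -0.49   1.46   1.937  0.973  0.787 -0.705]
   pick x [ 0.439 -0.151  0.165] z [ 0.499 -0.135 -0.856] xax [ 0.11   0.99  -0.092] q [-1.441 -0.49   1.46   2.46   1.38   0.555 -1.113]
```

```bash
cat > t9.py <<'E'
from plan import *
from rig import observe
rng=np.random.default_rng(1)
def ev(a):
    q,vs=a;m=9
    for v in vs:
        q=go(q,v,30);m=min(m,np.hypot(*fk(q)[0][:2]))
    q=go(q,(.482,-.167,.3),30);q=go(q,(.482,-.167,.1));x,T=fk(q)
    return np.hypot(*T[:2,2])+5*np.linalg.norm(x-[.482,-.167,.1])+.1*abs(q[2]),vs,x,T[:,2],q
if __name__=="__main__":
    q0=np.array(observe()["qpos"]);C=[]
    for _ in range(56):
        vs=[]
        for b in(rng.uniform(-.9,1.9),rng.uniform(-1,1)):
            r=rng.uniform(.45,.85);z=rng.uniform(.35,.7);
            if r*np.cos(b)>.72:r=.72/np.cos(b)
            vs.append((round(r*np.cos(b),2),round(r*np.sin(b),2),round(z,2)))
        C.append((q0,vs))
    with Pool(4) as p: L=p.map(ev,C,chunksize=1)
    L.sort(key=lambda t:t[0])
    for l in L[:6]: print(*l)
E
time OMP_NUM_THREADS=1 timeout 200 python3 t9.py
```

```text
0.08966112791468388 [(np.float64(-0.14), np.float64(0.7), 0.65), (np.float64(0.68), np.float64(0.46), 0.36)] [ 0.482 -0.167  0.1  ] [ 0.045  0.05  -0.998] [ 0.103  0.411  0.216  2.073 -0.244  0.651  0.439]
0.09894090887673329 [(np.float64(-0.19), np.float64(0.74), 0.62), (np.float64(0.59), np.float64(0.36), 0.67)] [ 0.482 -0.167  0.1  ] [ 0.045  0.051 -0.998] [ 0.03   0.421  0.306  2.074 -0.306  0.659  0.496]
0.10319881115019616 [(np.float64(-0.17), np.float64(0.52), 0.38), (np.float64(0.48), np.float64(-0.27), 0.62)] [ 0.482 -0.167  0.1  ] [ 0.028  0.017 -0.999] [-0.297  0.506  0.699  2.081 -0.54   0.713  0.7  ]
0.1197372251662978 [(np.float64(-0.06), np.float64(0.49), 0.39), (np.float64(0.62), np.float64(0.15), 0.38)] [ 0.482 -0.167  0.1  ] [ 0.047  0.049 -0.998] [-0.134  0.453  0.509  2.081 -0.45   0.68   0.629]
0.12149446334790445 [(np.float64(0.04), np.float64(0.69), 0.45), (np.float64(0.68), np.float64(0.34), 0.44)] [ 0.482 -0.167  0.1  ] [ 0.047  0.05  -0.998] [-0.141  0.455  0.519  2.081 -0.458  0.682  0.637]
0.12897534467776134 [(np.float64(0.03), np.float64(0.77), 0.47), (np.float64(0.64), np.float64(0.17), 0.42)] [ 0.482 -0.167  0.1  ] [ 0.047  0.05  -0.998] [-0.198  0.473  0.592  2.083 -0.513  0.695  0.688]
real	0m28.693s
user	1m50.526s
sys	0m0.165s
```

```bash
cat > path.py <<'E'
from plan import *
from rig import observe
import sys
q=np.array(observe()["qpos"]);st("now",q)
for a in sys.argv[1:]:
    if a[0]=="r": q=rollq(q,float(a[1:]));st(a,q);continue
    t=np.array([float(v) for v in a.split(",")]);x,T=fk(q);d=t-x;n=np.linalg.norm(d)
    print("-> units",T.T@d/.025,"rows",n/.04);q=go(q,t,60);st(a,q)
E
python3 path.py .42,.1,.4 .28,.36,.54 -.15,.72,.62 .59,.36,.67 .5,0,.6 .482,-.167,.25 .482,-.167,.1
```

```text
now x [ 0.435 -0.135  0.253] z [ 0.049  0.051 -0.998] xax [0.052 0.997 0.053] q [-1.515 -0.495  1.455  2.084  0.498  1.115 -0.337]
-> units [ 9.647 -0.846 -5.406] rows 6.931404111700746
.42,.1,.4 x [0.42 0.1  0.4 ] z [ 0.048  0.051 -0.998] xax [0.052 0.997 0.053] q [-1.515 -0.296  0.979  1.923  0.233  1.324 -0.652]
-> units [10.382 -5.898 -5.328] rows 8.171917504957417
.28,.36,.54 x [0.28 0.36 0.54] z [ 0.048  0.051 -0.998] xax [0.051 0.997 0.054] q [-1.653 -0.117  0.568  1.605  0.081  1.567 -1.136]
-> units [ 13.65  -17.788  -3.277] rows 14.162540879977204
-.15,.72,.62 x [-0.15  0.72  0.62] z [ 0.048  0.053 -0.997] xax [0.051 0.997 0.056] q [-1.957  0.587  0.282  0.59  -0.107  1.934 -1.816]
-> units [-12.748  30.38   -1.359] rows 20.609011469054
.59,.36,.67 x [0.59 0.36 0.67] z [ 0.05   0.053 -0.997] xax [0.052 0.997 0.055] q [-0.814  0.523  0.544  0.621 -0.322  1.976 -0.534]
-> units [-14.697  -2.927   1.845] rows 9.436582464454467
.5,0,.6 x [0.5 0.  0.6] z [ 0.048  0.052 -0.997] xax [0.052 0.997 0.055] q [-0.713  0.023  0.677  1.374 -0.066  1.699 -0.101]
-> units [-7.471 -0.986 13.58 ] rows 9.706770150653151
.482,-.167,.25 x [ 0.482 -0.167  0.25 ] z [ 0.048  0.051 -0.998] xax [0.053 0.997 0.054] q [-0.391  0.251  0.787  1.964 -0.29   0.993  0.482]
-> units [-0.325 -0.268  5.986] rows 3.7506704638375945
.482,-.167,.1 x [ 0.482 -0.167  0.1  ] z [ 0.047  0.051 -0.998] xax [0.053 0.997 0.053] q [-0.218  0.48   0.619  2.083 -0.535  0.701  0.708]
```

>>> {"method": "drive_tool", "body": {
  "targets": "4.82 -0.42 -2.7 0 1;4.82 -0.42 -2.7 0 1;4.82 -0.42 -2.7 0 1;4.82 -0.42 -2.7 0 1"
}}

```text
clock: 10.77
tool_pos: [0.4262, -0.009, 0.3304]
tool_rot: [0.723, 0.69, 0.037, -0.001]
wrist_force: [0.3, 0.7, 0.2]
gripper_width: 1.0
grasp_force: 0.0
```

>>> {"method": "drive_tool", "body": {
  "targets": "4.82 -0.42 -2.7 0 1;4.82 -0.42 -2.7 0 1;4.82 -0.42 -2.7 0 1;4.82 -0.42 -2.7 0 1"
}}

```text
clock: 11.1
tool_pos: [0.4172, 0.1089, 0.4038]
tool_rot: [0.722, 0.691, 0.037, -0.001]
wrist_force: [0.1, -0.7, 0.3]
gripper_width: 0.997
grasp_force: 0.0
```

>>> {"method": "drive_tool", "body": {
  "targets": "5.2 -2.95 -2.66 0 1;5.2 -2.95 -2.66 0 1;5.2 -2.95 -2.66 0 1;5.2 -2.95 -2.66 0 1"
}}

```text
clock: 11.43
tool_pos: [0.3455, 0.2341, 0.4715]
tool_rot: [0.724, 0.688, 0.035, -0.002]
wrist_force: [1.0, 1.1, -0.1]
gripper_width: 0.998
grasp_force: 0.0
```

>>> {"method": "drive_tool", "body": {
  "targets": "5.2 -2.95 -2.66 0 1;5.2 -2.95 -2.66 0 1;5.2 -2.95 -2.66 0 1;5.2 -2.95 -2.66 0 1"
}}

```text
clock: 11.77
tool_pos: [0.2745, 0.3642, 0.5413]
tool_rot: [0.724, 0.689, 0.035, -0.002]
wrist_force: [0.8, 0.9, 0.9]
gripper_width: 0.999
grasp_force: 0.0
```

>>> {"method": "drive_tool", "body": {
  "targets": "4.55 -5.93 -1.1 0 1;4.55 -5.93 -1.1 0 1;4.55 -5.93 -1.1 0 1;4.55 -5.93 -1.1 0 1;4.55 -5.93 -1.1 0 1"
}}

```text
clock: 12.18
tool_pos: [0.1268, 0.4848, 0.5667]
tool_rot: [0.722, 0.691, 0.034, -0.002]
wrist_force: [-0.6, 0.2, 0.5]
gripper_width: 0.999
grasp_force: 0.0
```

>>> {"method": "drive_tool", "body": {
  "targets": "4.55 -5.93 -1.1 0 1;4.55 -5.93 -1.1 0 1;4.55 -5.93 -1.1 0 1;4.55 -5.93 -1.1 0 1;4.55 -5.93 -1.1 0 1"
}}

```text
clock: 12.6
tool_pos: [-0.0173, 0.6036, 0.5924]
tool_rot: [0.722, 0.691, 0.034, -0.002]
wrist_force: [-0.2, -0.1, -0.8]
gripper_width: 0.999
grasp_force: 0.0
```

>>> {"method": "drive_tool", "body": {
  "targets": "4.55 -5.93 -1.1 0 1;4.55 -5.93 -1.1 0 1;4.55 -5.93 -1.1 0 1;4.55 -5.93 -1.1 0 1;4.55 -5.93 -1.1 0 1"
}}

```text
clock: 13.02
tool_pos: [-0.1606, 0.7225, 0.6179]
tool_rot: [0.723, 0.69, 0.034, -0.002]
wrist_force: [-0.2, 1.4, -0.3]
gripper_width: 1.001
grasp_force: 0.0
```

```bash
python3 log.py;python3 path.py .59,.36,.67 .5,0,.6 .482,-.167,.25 .482,-.167,.1
```

```text
[-1.944  0.602  0.219  0.564 -0.073  1.947 -1.839] [-0.1606  0.7225  0.6179] [ 0.723  0.69   0.034 -0.002]
now x [-0.161  0.723  0.617] z [ 0.047  0.049 -0.998] xax [0.045 0.998 0.051] q [-1.944  0.602  0.219  0.564 -0.073  1.947 -1.839]
-> units [-13.016  30.75   -1.403] rows 20.88790810870151
.59,.36,.67 x [0.59 0.36 0.67] z [ 0.049  0.048 -0.998] xax [0.047 0.998 0.05 ] q [-0.797  0.52   0.496  0.616 -0.291  1.978 -0.54 ]
-> units [-14.67   -3.002   1.915] rows 9.4348840487834
.5,0,.6 x [0.5 0.  0.6] z [ 0.047  0.048 -0.998] xax [0.047 0.998 0.05 ] q [-0.671  0.024  0.631  1.372 -0.06   1.7   -0.098]
-> units [-7.399 -1.018 13.617] rows 9.706788833470304
.482,-.167,.25 x [ 0.482 -0.167  0.25 ] z [ 0.047  0.047 -0.998] xax [0.048 0.998 0.049] q [-0.363  0.242  0.749  1.964 -0.27   0.989  0.467]
-> units [-0.294 -0.265  5.988] rows 3.750631795740051
.482,-.167,.1 x [ 0.482 -0.167  0.1  ] z [ 0.046  0.046 -0.998] xax [0.048 0.998 0.048] q [-0.199  0.472  0.591  2.083 -0.506  0.693  0.685]
```

>>> {"method": "drive_tool", "body": {
  "targets": "-2.6 6.15 -0.28 0 1;-2.6 6.15 -0.28 0 1;-2.6 6.15 -0.28 0 1;-2.6 6.15 -0.28 0 1;-2.6 6.15 -0.28 0 1"
}}

```text
clock: 13.43
tool_pos: [0.0046, 0.6445, 0.6342]
tool_rot: [0.73, 0.683, 0.038, -0.0]
wrist_force: [1.4, 0.1, 1.7]
gripper_width: 0.999
grasp_force: 0.0
```

>>> {"method": "drive_tool", "body": {
  "targets": "-2.6 6.15 -0.28 0 1;-2.6 6.15 -0.28 0 1;-2.6 6.15 -0.28 0 1;-2.6 6.15 -0.28 0 1;-2.6 6.15 -0.28 0 1"
}}

```text
clock: 13.85
tool_pos: [0.1541, 0.5702, 0.6441]
tool_rot: [0.73, 0.682, 0.038, 0.0]
wrist_force: [1.8, -0.7, 1.6]
gripper_width: 1.0
grasp_force: 0.0
```

>>> {"method": "drive_tool", "body": {
  "targets": "-2.6 6.15 -0.28 0 1;-2.6 6.15 -0.28 0 1;-2.6 6.15 -0.28 0 1;-2.6 6.15 -0.28 0 1;-2.6 6.15 -0.28 0 1"
}}

```text
clock: 14.27
tool_pos: [0.3029, 0.4965, 0.6534]
tool_rot: [0.73, 0.682, 0.037, 0.001]
wrist_force: [1.0, -0.3, -0.5]
gripper_width: 0.998
grasp_force: 0.0
```

>>> {"method": "drive_tool", "body": {
  "targets": "-2.6 6.15 -0.28 0 1;-2.6 6.15 -0.28 0 1;-2.6 6.15 -0.28 0 1;-2.6 6.15 -0.28 0 1;-2.6 6.15 -0.28 0 1"
}}

```text
clock: 14.68
tool_pos: [0.4516, 0.4236, 0.662]
tool_rot: [0.73, 0.683, 0.035, 0.002]
wrist_force: [-0.3, -1.6, -0.2]
gripper_width: 1.0
grasp_force: 0.0
```

>>> {"method": "drive_tool", "body": {
  "targets": "-2.6 6.15 -0.28 0 1;-2.6 6.15 -0.28 0 1;-2.6 6.15 -0.28 0 1;-2.6 6.15 -0.28 0 1;-2.6 6.15 -0.28 0 1"
}}

```text
clock: 15.1
tool_pos: [0.6027, 0.3506, 0.6686]
tool_rot: [0.73, 0.683, 0.032, 0.002]
wrist_force: [1.0, 0.1, -0.4]
gripper_width: 1.003
grasp_force: 0.0
```

>>> {"method": "drive_tool", "body": {
  "targets": "-7.35 -1.5 0.95 0 1;-7.35 -1.5 0.95 0 1;-7.35 -1.5 0.95 0 1;-7.35 -1.5 0.95 0 1;-7.35 -1.5 0.95 0 1"
}}

```text
clock: 15.52
tool_pos: [0.5482, 0.1714, 0.6386]
tool_rot: [0.726, 0.686, 0.035, -0.001]
wrist_force: [-0.8, -0.6, 1.0]
gripper_width: 1.0
grasp_force: 0.0
```

>>> {"method": "drive_tool", "body": {
  "targets": "-7.35 -1.5 0.95 0 1;-7.35 -1.5 0.95 0 1;-7.35 -1.5 0.95 0 1;-7.35 -1.5 0.95 0 1;-7.35 -1.5 0.95 0 1"
}}

```text
clock: 15.93
tool_pos: [0.5027, -0.0089, 0.6032]
tool_rot: [0.727, 0.686, 0.035, -0.001]
wrist_force: [-0.2, -1.3, 0.8]
gripper_width: 0.999
grasp_force: 0.0
```

>>> {"method": "drive_tool", "body": {
  "targets": "-3.7 -0.5 6.8 0 1;-3.7 -0.5 6.8 0 1;-3.7 -0.5 6.8 0 1;-3.7 -0.5 6.8 0 1;-3.7 -0.5 6.8 0 1"
}}

```text
clock: 16.35
tool_pos: [0.4941, -0.0878, 0.4248]
tool_rot: [0.725, 0.688, 0.033, -0.003]
wrist_force: [-0.0, 0.5, -0.0]
gripper_width: 1.001
grasp_force: 0.0
```

>>> {"method": "drive_tool", "body": {
  "targets": "-3.7 -0.5 6.8 0 1;-3.7 -0.5 6.8 0 1;-3.7 -0.5 6.8 0 1;-3.7 -0.5 6.8 0 1;-3.7 -0.5 6.8 0 1"
}}

```text
clock: 16.77
tool_pos: [0.4857, -0.1702, 0.25]
tool_rot: [0.725, 0.688, 0.033, -0.003]
wrist_force: [0.2, 0.4, 0.5]
gripper_width: 1.003
grasp_force: 0.0
```

```bash
python3 log.py;python3 tgt.py .480,-.166,.16 .480,-.166,.082; python3 - <<'E'
from h import *
c=camera("wrist");im=c["pixels"];hsv=cv2.cvtColor(im,cv2.COLOR_BGR2HSV)
print(c["K"].tolist(),np.round(c["pose"],3).tolist());cv2.imwrite("pics/w2.png",im)
E
```

```text
[-0.345  0.253  0.739  1.95  -0.278  0.997  0.474] [ 0.4857 -0.1703  0.25  ] [ 0.725  0.688  0.033 -0.003]
axes x [0.051 0.997 0.052] y [ 0.998 -0.053  0.042] z [ 0.045  0.05  -0.998] pos [ 0.486 -0.17   0.25 ] el -86.15550658502947
.480,-.166,.16 units [-0.03  -0.387  3.588] len 0.09023540595112348
.480,-.166,.082 units [-0.163 -0.131  3.113] len 0.078
[[371.64829954431775, 0.0, 317.4998007002615], [0.0, 371.64829954431775, 235.90949987332937], [0.0, 0.0, 1.0]] [[0.998, -0.063, 0.026, 0.487], [-0.054, -0.961, -0.272, -0.092], [0.042, 0.27, -0.962, 0.323], [0.0, 0.0, 0.0, 1.0]]
```

>>> {"method": "drive_tool", "body": {
  "targets": "0 -0.4 1.3 0 1;0 -0.4 2.6 0 1;0 -0.4 3.6 0 1;0 -0.4 3.6 0 1"
}}

```text
clock: 17.15
tool_pos: [0.4799, -0.1621, 0.1594]
tool_rot: [0.724, 0.689, 0.033, -0.005]
wrist_force: [-0.5, 0.3, 0.0]
gripper_width: 1.0
grasp_force: 0.0
```

>>> {"method": "drive_tool", "body": {
  "targets": "-0.1 -0.1 1 0 1;-0.15 -0.13 2 0 1;-0.16 -0.13 2.7 0 1;-0.16 -0.13 3.1 0 1;-0.16 -0.13 3.1 0 1"
}}

```text
clock: 17.57
tool_pos: [0.4827, -0.1637, 0.0851]
tool_rot: [0.723, 0.69, 0.035, -0.002]
wrist_force: [-0.5, 0.6, 0.1]
gripper_width: 0.995
grasp_force: 0.0
```

>>> {"method": "drive_tool", "body": {
  "targets": "0 0 0 0 0.3;0 0 0 0 0.3;0 0 0 0 0.3;0 0 0 0 0.3;0 0 0 0 0.3",
  "force": 60
}}

```text
clock: 17.98
tool_pos: [0.4828, -0.1648, 0.087]
tool_rot: [0.723, 0.689, 0.036, -0.001]
wrist_force: [-2.7, 1.6, 11.7]
gripper_width: 0.486
grasp_force: 60.7
```

>>> {"method": "drive_tool", "body": {
  "targets": "0 0 0 0 0.3;0 0 0 0 0.3;0 0 0 0 0.3;0 0 0 0 0.3;0 0 0 0 0.3",
  "force": 60
}}

```text
clock: 18.4
tool_pos: [0.4828, -0.1649, 0.087]
tool_rot: [0.723, 0.689, 0.036, -0.001]
wrist_force: [-3.5, 0.8, 10.1]
gripper_width: 0.481
grasp_force: 60.7
```

```bash
python3 log.py; python3 - <<'E'
from h import *
c=camera("wrist");cv2.imwrite("pics/w3.png",c["pixels"])
E
```

```text
[-0.187  0.495  0.573  2.088 -0.54   0.669  0.712] [ 0.4828 -0.1649  0.087 ] [ 0.723  0.689  0.036 -0.001]
```

View pics/w3.png

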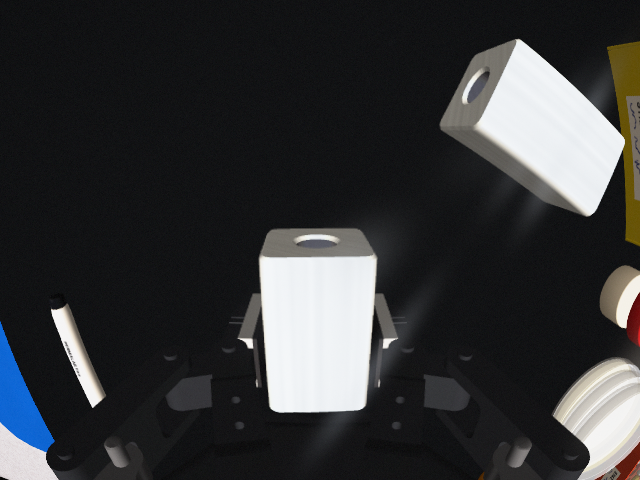

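The wrist view shows the block squarely gripped between the pads, with one bore facing the camera at (317,241). Next I'll lift it and plan the tilt.

>>> {"method": "drive_tool", "body": {
  "targets": "0 0 -1.5 0 0.3;0 0 -3 0 0.3;0 0 -4.5 0 0.3;0 0 -6 0 0.3;0 0 -7.5 0 0.3"
}}

```text
clock: 18.87
tool_pos: [0.472, -0.1741, 0.2738]
tool_rot: [0.724, 0.689, 0.035, -0.002]
wrist_force: [0.9, 0.2, -3.5]
gripper_width: 0.48
grasp_force: 63.6
```

```bash
cat > t10.py <<'E'
from plan import *
from rig import observe
def A(a):
    q,b,over,vias=a;L=[]
    for t in((.45,.0,.5),(.38,.3,.55),(.62*np.cos(b),.62*np.sin(b),.62)): q=go(q,t)
    L.append(("stage",q));d=np.array([np.cos(b),np.sin(b),1])/2**.5
    for k in range(85):
        q=push(q,d,1)
        if el(q)>over: break
    L.append((f"tilted{k}",q));zt=fk(q)[1][:,2]
    for t in vias: q=go(q,t);L.append((str(t),q))
    zt=fk(q)[1][:,2];t=np.array([.582,.222,.12])-zt*.066;q=go(q,t-zt*.12);L.append(("pre",q));q=go(q,t);L.append(("probe",q))
    return (b,over),L
if __name__=="__main__":
    q0=np.array(observe()["qpos"]);st("now",q0)
    V=[(.15,.6,.6),(.35,.35,.45),(.5,0.,.35)];V2=[(.3,.8,.7),(.5,.45,.6),(.6,.0,.4)];V3=[(.2,.75,.6),(.55,.35,.6),(.62,-.05,.3)]
    C=[(q0,1.7,0,V2),(q0,1.7,0,V3),(q0,1.9,0,V2),(q0,1.9,0,V3),(q0,1.7,20,V2),(q0,1.7,20,V3),(q0,1.7,20,V),(q0,2.1,10,V3)]
    with Pool(4) as p:
        for h,L in p.imap(A,C,chunksize=1):
            print(h)
            for n,q in L: x,T=fk(q);print("  ",n,x,"z",T[:,2],"x",T[:,0],"el",round(el(q),1),q)
E
OMP_NUM_THREADS=1 timeout 200 python3 t10.py; date
```

```text
now x [ 0.473 -0.174  0.274] z [ 0.048  0.05  -0.998] xax [0.048 0.997 0.053] q [-0.38   0.198  0.776  1.949 -0.236  1.038  0.455]
(1.7, 0)
   stage [-0.08   0.615  0.62 ] z [ 0.046  0.054 -0.997] x [0.045 0.997 0.056] el -85.9 [-1.546  0.297 -0.373  1.012  0.173  1.812 -1.903]
   tilted63 [-0.118  0.999  0.936] z [-0.089  0.996  0.011] x [ 0.094 -0.003  0.996] el 0.6 [-1.756  0.833  0.294  0.008 -0.151  0.724 -1.77 ]
   (0.3, 0.8, 0.7) [0.3 0.8 0.7] z [-0.086  0.996 -0.026] x [0.093 0.034 0.995] el -1.5 [-0.374  0.437 -1.041  1.377 -1.224  0.272 -0.059]
   (0.5, 0.45, 0.6) [0.5  0.45 0.6 ] z [-0.087  0.996 -0.028] x [0.093 0.037 0.995] el -1.6 [ 0.573  0.46  -1.307  1.7   -1.281  0.856  0.188]
   (0.6, 0.0, 0.4) [0.6 0.  0.4] z [-0.086  0.996 -0.028] x [0.093 0.036 0.995] el -1.6 [ 0.995  0.816 -1.014  1.598 -0.845  1.462  0.319]
   pre [0.598 0.037 0.125] z [-0.086  0.996 -0.029] x [0.093 0.037 0.995] el -1.6 [ 0.868  1.179 -0.848  1.655 -0.676  1.257  0.631]
   probe [0.588 0.156 0.122] z [-0.087  0.996 -0.029] x [0.093 0.037 0.995] el -1.6 [ 0.763  1.2   -0.916  1.76  -0.76   1.0
[... 6292 characters left out ...]
0.75 0.6 ] z [-0.487  0.871  0.063] x [0.427 0.175 0.887] el 3.6 [-0.186  0.66  -1.345  1.595 -1.322  0.534 -0.051]
   (0.55, 0.35, 0.6) [0.55 0.35 0.6 ] z [-0.486  0.872  0.064] x [0.428 0.174 0.887] el 3.7 [ 0.479  0.731 -1.208  1.395 -0.977  1.384 -0.359]
   (0.62, -0.05, 0.3) [ 0.62 -0.05  0.3 ] z [-0.486  0.872  0.064] x [0.428 0.173 0.887] el 3.7 [ 0.805  1.131 -0.958  1.273 -0.59   1.883 -0.096]
   pre [0.672 0.06  0.108] z [-0.486  0.872  0.064] x [0.428 0.173 0.887] el 3.7 [ 0.595  1.394 -0.884  1.149 -0.479  1.735  0.041]
   probe [0.614 0.164 0.116] z [-0.486  0.872  0.064] x [0.428 0.174 0.887] el 3.7 [ 0.572  1.342 -0.924  1.394 -0.515  1.506  0.099]
Sat Nov 28 22:56:00 UTC 2026
```

>>> {"method": "drive_tool", "body": {
  "targets": "3.7 -0.4 -4.35 0 0.3;3.7 -0.4 -4.35 0 0.3;3.7 -0.4 -4.35 0 0.3;3.7 -0.4 -4.35 0 0.3"
}}

```text
clock: 19.2
tool_pos: [0.4627, -0.0839, 0.3893]
tool_rot: [0.722, 0.691, 0.038, -0.001]
wrist_force: [1.2, -0.6, -3.7]
gripper_width: 0.48
grasp_force: 63.7
```

>>> {"method": "drive_tool", "body": {
  "targets": "3.7 -0.4 -4.35 0 0.3;3.7 -0.4 -4.35 0 0.3;3.7 -0.4 -4.35 0 0.3;3.7 -0.4 -4.35 0 0.3"
}}

```text
clock: 19.53
tool_pos: [0.4511, 0.004, 0.5022]
tool_rot: [0.722, 0.691, 0.038, -0.001]
wrist_force: [0.3, -0.2, -3.1]
gripper_width: 0.482
grasp_force: 63.7
```

>>> {"method": "drive_tool", "body": {
  "targets": "5.95 -1.65 -0.75 0 0.3;5.95 -1.65 -0.75 0 0.3;5.95 -1.65 -0.75 0 0.3;5.95 -1.65 -0.75 0 0.3"
}}

```text
clock: 19.87
tool_pos: [0.4142, 0.1531, 0.5229]
tool_rot: [0.722, 0.691, 0.035, -0.002]
wrist_force: [0.8, 1.0, -4.3]
gripper_width: 0.48
grasp_force: 63.6
```

>>> {"method": "drive_tool", "body": {
  "targets": "5.95 -1.65 -0.75 0 0.3;5.95 -1.65 -0.75 0 0.3;5.95 -1.65 -0.75 0 0.3;5.95 -1.65 -0.75 0 0.3"
}}

```text
clock: 20.2
tool_pos: [0.3789, 0.3026, 0.5472]
tool_rot: [0.722, 0.691, 0.035, -0.002]
wrist_force: [-0.1, 0.6, -3.0]
gripper_width: 0.484
grasp_force: 63.6
```

>>> {"method": "drive_tool", "body": {
  "targets": "3.93 -6.3 -1 0 0.3;3.93 -6.3 -1 0 0.3;3.93 -6.3 -1 0 0.3;3.93 -6.3 -1 0 0.3;3.93 -6.3 -1 0 0.3"
}}

```text
clock: 20.62
tool_pos: [0.2215, 0.4063, 0.5703]
tool_rot: [0.721, 0.692, 0.034, -0.003]
wrist_force: [-1.7, 0.5, -3.3]
gripper_width: 0.481
grasp_force: 63.5
```

>>> {"method": "drive_tool", "body": {
  "targets": "3.93 -6.3 -1 0 0.3;3.93 -6.3 -1 0 0.3;3.93 -6.3 -1 0 0.3;3.93 -6.3 -1 0 0.3;3.93 -6.3 -1 0 0.3"
}}

```text
clock: 21.03
tool_pos: [0.0677, 0.51, 0.5926]
tool_rot: [0.721, 0.692, 0.034, -0.003]
wrist_force: [-0.6, 0.3, -2.7]
gripper_width: 0.483
grasp_force: 63.5
```

>>> {"method": "drive_tool", "body": {
  "targets": "3.93 -6.3 -1 0 0.3;3.93 -6.3 -1 0 0.3;3.93 -6.3 -1 0 0.3;3.93 -6.3 -1 0 0.3;3.93 -6.3 -1 0 0.3"
}}

```text
clock: 21.45
tool_pos: [-0.0855, 0.6142, 0.6142]
tool_rot: [0.722, 0.692, 0.033, -0.002]
wrist_force: [-0.6, -1.5, -4.1]
gripper_width: 0.479
grasp_force: 63.5
```

```bash
python3 log.py;python3 pushsim.py -.13 .99 1 60
```

```text
[-1.564  0.297 -0.357  1.024  0.166  1.804 -1.906] [-0.0855  0.6142  0.6142] [ 0.722  0.692  0.033 -0.002]
now x [-0.086  0.614  0.614] z [ 0.045  0.048 -0.998] xax [0.041 0.998 0.05 ] q [-1.564  0.297 -0.357  1.024  0.166  1.804 -1.906]
push units x9: [ 6.577 -0.826 -6.088]
0 x [-0.089  0.643  0.643] z [ 0.045  0.049 -0.998] xax [0.041 0.998 0.05 ] q [-1.603  0.381 -0.35   0.843  0.198  1.902 -1.901]
10 x [-0.1    0.773  0.715] z [ 0.013  0.3   -0.954] xax [0.035 0.953 0.3  ] q [-1.811  0.742  0.49   0.112 -0.371  2.    -1.738]
20 x [-0.103  0.823  0.754] z [-0.014  0.522 -0.853] xax [0.035 0.852 0.522] q [-1.776  0.768  0.461  0.012 -0.364  1.819 -1.752]
30 x [-0.107  0.876  0.796] z [-0.04   0.72  -0.693] xax [0.042 0.694 0.719] q [-1.772  0.768  0.417  0.011 -0.312  1.564 -1.75 ]
40 x [-0.112  0.928  0.84 ] z [-0.063  0.87  -0.489] xax [0.056 0.492 0.869] q [-1.767  0.782  0.376  0.01  -0.264  1.295 -1.751]
50 x [-0.117  0.969  0.884] z [-0.08   0.961 -0.265] xax [0.073 0.271 0.96 ] q [-1.763  0.804  0.337  0.009 -0.217  1.031 -1.755]
59 x [-0.12   0.992  0.92 ] z [-0.091  0.993 -0.072] xax [0.09  0.081 0.993] q [-1.759  0.825  0.306  0.008 -0.174  0.816 -1.764]
```

>>> {"method": "drive_tool", "body": {
  "targets": "6.6 -0.8 -6.1 0 0.3"
}}

```text
clock: 21.53
tool_pos: [-0.0902, 0.6381, 0.6337]
tool_rot: [0.719, 0.694, 0.027, 0.01]
wrist_force: [-2.4, 2.6, -4.3]
gripper_width: 0.481
grasp_force: 63.5
```

>>> {"method": "drive_tool", "body": {
  "targets": "6.6 -0.8 -6.1 0 0.3"
}}

```text
clock: 21.62
tool_pos: [-0.0872, 0.6569, 0.649]
tool_rot: [0.721, 0.692, 0.023, -0.0]
wrist_force: [0.5, 1.2, -4.7]
gripper_width: 0.482
grasp_force: 63.5
```

>>> {"method": "drive_tool", "body": {
  "targets": "6.6 -0.8 -6.1 0 0.3"
}}

```text
clock: 21.7
tool_pos: [-0.0774, 0.6685, 0.6546]
tool_rot: [0.728, 0.685, 0.021, -0.002]
wrist_force: [2.8, 0.9, -4.1]
gripper_width: 0.476
grasp_force: 63.6
```

>>> {"method": "drive_tool", "body": {
  "targets": "7 -0.8 -5.7 0 0.3"
}}

```text
clock: 21.78
tool_pos: [-0.0726, 0.6822, 0.6612]
tool_rot: [0.731, 0.682, 0.022, -0.006]
wrist_force: [3.0, 1.7, -3.3]
gripper_width: 0.48
grasp_force: 63.6
```

>>> {"method": "drive_tool", "body": {
  "targets": "7 -0.8 -5.7 0 0.3"
}}

```text
clock: 21.87
tool_pos: [-0.0729, 0.7002, 0.6693]
tool_rot: [0.731, 0.681, 0.032, -0.017]
wrist_force: [2.0, -4.7, -5.0]
gripper_width: 0.483
grasp_force: 63.7
```

>>> {"method": "drive_tool", "body": {
  "targets": "7.2 -0.8 -5.4 0 0.3"
}}

```text
clock: 21.95
tool_pos: [-0.0735, 0.7168, 0.6737]
tool_rot: [0.731, 0.681, 0.042, -0.03]
wrist_force: [-0.9, 0.7, -3.7]
gripper_width: 0.483
grasp_force: 63.6
```

>>> {"method": "drive_tool", "body": {
  "targets": "7.2 -0.8 -5.4 0 0.3"
}}

```text
clock: 22.03
tool_pos: [-0.0732, 0.7307, 0.6779]
tool_rot: [0.73, 0.681, 0.051, -0.042]
wrist_force: [-0.0, 0.4, -4.0]
gripper_width: 0.484
grasp_force: 63.6
```

>>> {"method": "drive_tool", "body": {
  "targets": "7.5 -0.8 -5 0 0.3"
}}

```text
clock: 22.12
tool_pos: [-0.0727, 0.7438, 0.6825]
tool_rot: [0.728, 0.68, 0.06, -0.054]
wrist_force: [0.7, 0.1, -3.6]
gripper_width: 0.484
grasp_force: 63.7
```

>>> {"method": "drive_tool", "body": {
  "targets": "7.5 -0.8 -5 0 0.3"
}}

```text
clock: 22.2
tool_pos: [-0.0721, 0.7553, 0.6871]
tool_rot: [0.727, 0.68, 0.069, -0.066]
wrist_force: [-0.5, 0.5, -3.6]
gripper_width: 0.476
grasp_force: 63.7
```

>>> {"method": "drive_tool", "body": {
  "targets": "7.8 -0.8 -4.5 0 0.3"
}}

```text
clock: 22.28
tool_pos: [-0.0713, 0.7663, 0.6915]
tool_rot: [0.726, 0.679, 0.078, -0.078]
wrist_force: [0.7, 0.3, -3.1]
gripper_width: 0.483
grasp_force: 63.7
```

>>> {"method": "drive_tool", "body": {
  "targets": "7.8 -0.8 -4.5 0 0.3"
}}

```text
clock: 22.37
tool_pos: [-0.0706, 0.7758, 0.6956]
tool_rot: [0.725, 0.678, 0.087, -0.09]
wrist_force: [1.2, 0.6, -3.0]
gripper_width: 0.485
grasp_force: 63.7
```

>>> {"method": "drive_tool", "body": {
  "targets": "8 -0.8 -4 0 0.3"
}}

```text
clock: 22.45
tool_pos: [-0.0699, 0.7846, 0.6996]
tool_rot: [0.723, 0.677, 0.096, -0.101]
wrist_force: [1.8, -0.1, -2.5]
gripper_width: 0.481
grasp_force: 63.7
```

>>> {"method": "drive_tool", "body": {
  "targets": "8 -0.8 -4 0 0.3"
}}

```text
clock: 22.53
tool_pos: [-0.069, 0.7916, 0.7033]
tool_rot: [0.721, 0.675, 0.105, -0.111]
wrist_force: [0.6, 0.1, -2.3]
gripper_width: 0.482
grasp_force: 63.7
```

>>> {"method": "drive_tool", "body": {
  "targets": "8.2 -0.8 -3.6 0 0.3"
}}

```text
clock: 22.62
tool_pos: [-0.0647, 0.7906, 0.7104]
tool_rot: [0.723, 0.672, 0.105, -0.121]
wrist_force: [0.8, 0.7, -2.5]
gripper_width: 0.483
grasp_force: 63.6
```

>>> {"method": "drive_tool", "body": {
  "targets": "8.2 -0.8 -3.6 0 0.3"
}}

```text
clock: 22.7
tool_pos: [-0.0568, 0.7843, 0.7251]
tool_rot: [0.727, 0.665, 0.107, -0.134]
wrist_force: [1.5, -0.1, -2.9]
gripper_width: 0.486
grasp_force: 63.7
```

>>> {"method": "drive_tool", "body": {
  "targets": "8.4 -0.8 -3.2 0 0.3"
}}

```text
clock: 22.78
tool_pos: [0.0021, 0.8046, 0.6944]
tool_rot: [0.772, 0.615, 0.056, -0.151]
wrist_force: [-8.4, 1.7, 0.3]
gripper_width: 0.48
grasp_force: 63.7
```

```bash
python3 log.py;python3 pushsim.py -.13 .99 1 60; ls -l --time-sort --time-style=full-iso pics|tail -1;date
```

```text
[-1.572  0.835  0.965 -0.    -1.075  1.995 -1.859] [0.0021 0.8046 0.6944] [ 0.772  0.615  0.056 -0.151]
now x [0.001 0.806 0.694] z [-0.1    0.302 -0.948] xax [0.238 0.933 0.272] q [-1.572  0.835  0.965 -0.    -1.075  1.995 -1.859]
push units x9: [ 7.414 -3.1   -4.053]
0 x [-0.003  0.809  0.698] z [-0.1    0.324 -0.941] xax [0.24  0.925 0.294] q [-1.591  0.825  0.965  0.022 -1.059  1.97  -1.854]
10 x [-0.042  0.851  0.746] z [-0.109  0.546 -0.831] xax [0.265 0.821 0.505] q [-1.645  0.798  0.906  0.023 -0.972  1.744 -1.897]
20 x [-0.071  0.899  0.793] z [-0.118  0.739 -0.663] xax [0.293 0.664 0.688] q [-1.683  0.793  0.851  0.021 -0.887  1.49  -1.927]
30 x [-0.092  0.944  0.84 ] z [-0.125  0.882 -0.455] xax [0.322 0.47  0.822] q [-1.709  0.804  0.794  0.02  -0.802  1.225 -1.949]
40 x [-0.106  0.98   0.885] z [-0.128  0.964 -0.232] xax [0.351 0.263 0.899] q [-1.726  0.823  0.737  0.019 -0.718  0.968 -1.969]
50 x [-0.116  1.     0.926] z [-0.127  0.992 -0.024] xax [0.376 0.07  0.924] q [-1.737  0.842  0.682  0.017 -0.635  0.739 -1.991]
59 x [-0.121  1.006  0.959] z [-0.123  0.983  0.136] xax [ 0.395 -0.077  0.916] q [-1.743  0.854  0.634  0.016 -0.561  0.569 -2.013]
Sat Nov 28 22:57:46 UTC 2026ls: unrecognized option '--time-sort'
Try 'ls --help' for more information.
```

>>> {"method": "drive_tool", "body": {
  "targets": "7.4 -3.1 -4 0 0.3"
}}

```text
clock: 22.87
tool_pos: [0.093, 0.8232, 0.6486]
tool_rot: [0.812, 0.565, 0.048, -0.136]
wrist_force: [45.1, 11.2, -21.9]
gripper_width: 0.476
grasp_force: 63.8
```

>>> {"method": "drive_tool", "body": {
  "targets": "7.5 -3.1 -3.8 0 0.3"
}}

```text
clock: 22.95
tool_pos: [0.1091, 0.8349, 0.605]
tool_rot: [0.844, 0.521, -0.012, -0.131]
wrist_force: [-14.4, 4.4, -3.7]
gripper_width: 0.484
grasp_force: 63.7
```

>>> {"method": "drive_tool", "body": {
  "targets": "7.6 -3.1 -3.6 0 0.3"
}}

```text
clock: 23.03
tool_pos: [0.1672, 0.8514, 0.5504]
tool_rot: [0.876, 0.454, -0.08, -0.143]
wrist_force: [-8.1, 5.8, -1.0]
gripper_width: 0.479
grasp_force: 63.7
```

>>> {"method": "drive_tool", "body": {
  "targets": "7.7 -3.1 -3.4 0 0.3"
}}

```text
clock: 23.12
tool_pos: [0.2605, 0.8522, 0.4707]
tool_rot: [0.914, 0.344, -0.161, -0.141]
wrist_force: [-3.1, 8.3, -1.7]
gripper_width: 0.48
grasp_force: 63.8
```

>>> {"method": "drive_tool", "body": {
  "targets": "7.8 -3.1 -3.2 0 0.3"
}}

```text
clock: 23.2
tool_pos: [0.3223, 0.843, 0.3987]
tool_rot: [0.929, 0.296, -0.193, -0.115]
wrist_force: [17.5, -3.0, -24.3]
gripper_width: 0.485
grasp_force: 63.9
```

>>> {"method": "drive_tool", "body": {
  "targets": "7.9 -3.1 -3 0 0.3"
}}

```text
clock: 23.28
tool_pos: [0.3218, 0.8506, 0.375]
tool_rot: [0.926, 0.304, -0.19, -0.117]
wrist_force: [1.0, 6.4, -26.2]
gripper_width: 0.481
grasp_force: 63.6
```

```bash
python3 log.py;python3 pushsim.py -.13 .99 1 60; ls -l --time-style=full-iso pics|grep scene0;date
```

```text
[-1.188  1.161  0.776  0.183 -1.196  1.94  -2.142] [0.3218 0.8506 0.375 ] [ 0.926  0.304 -0.19  -0.117]
now x [0.32  0.852 0.375] z [-0.423  0.101 -0.901] xax [ 0.743  0.608 -0.281] q [-1.188  1.161  0.776  0.183 -1.196  1.94  -2.142]
push units x9: [ 1.43  -7.509 -4.75 ]
0 x [0.305 0.86  0.395] z [-0.418  0.118 -0.901] xax [ 0.749  0.606 -0.268] q [-1.153  1.192  0.751  0.036 -1.223  1.96  -2.245]
10 x [0.166 0.899 0.547] z [-0.376  0.324 -0.868] xax [ 0.808  0.574 -0.135] q [-1.302  1.035  0.721  0.021 -1.199  1.827 -2.463]
20 x [0.062 0.929 0.654] z [-0.344  0.538 -0.769] xax [ 0.857  0.515 -0.023] q [-1.428  0.937  0.712  0.02  -1.143  1.628 -2.604]
30 x [-0.013  0.959  0.737] z [-0.316  0.728 -0.609] xax [0.896 0.44  0.06 ] q [-1.53   0.886  0.709  0.019 -1.07   1.392 -2.699]
40 x [-0.064  0.987  0.805] z [-0.286  0.867 -0.408] xax [0.927 0.359 0.112] q [-1.608  0.866  0.7    0.019 -0.989  1.143 -2.767]
50 x [-0.098  1.007  0.863] z [-0.254  0.947 -0.194] xax [0.949 0.283 0.138] q [-1.664  0.865  0.685  0.018 -0.905  0.903 -2.821]
59 x [-0.117  1.016  0.907] z [-0.226  0.974 -0.015] xax [0.963 0.226 0.144] q [-1.699  0.869  0.664  0.018 -0.829  0.71  -2.863]
-rw-r--r-- 1 agent agent 404792 2026-11-28 22:26:18.405169383 +0000 scene0.png
Sat Nov 28 22:58:18 UTC 2026
```

```bash
cat > beam.py <<'E'
from plan import *
from rig import observe
import sys
def row_u(q,x,T,w=W,lam=.02):
    f=least_squares(lambda v:np.r_[err(v,x,T,w),lam*(v-q)],np.clip(q,lo+1e-6,hi-1e-6),bounds=(lo,hi),max_nfev=8)
    d=f.x-q;return q+d/max(1,np.max(np.abs(d)/vm))
def pushu(q,d,n=1):
    T=fk(q)[1];s=T.T@d*9;return call(q,[(*s,0)]*n,row_u)
PS=[np.array([np.cos(np.radians(a)),np.sin(np.radians(a)),0]) for a in(85,100,115)]
def cost(q):
    z=fk(q)[1][:,2];return min(np.degrees(np.arccos(np.clip(z@p,-1,1))) for p in PS)
def good(q):
    x,T=fk(q);t=x+T[:,2]*.11;r=np.hypot(*x[:2])
    return q[3]>.2 and t[2]>.22 and x[2]>.25 and x[0]<.62 and t[0]<.7 and r>.36 and x[1]>-.3 and t[1]<1.05 and not(np.hypot(x[0]-.62,x[1]-.23)<.3 and t[2]<.6)
def ex(a):
    q,h,d,n=a
    for _ in range(n):
        q=pushu(q,d)
        if not good(q): return None
    return cost(q),q,h+[(d.round(1).tolist(),n)]
if __name__=="__main__":
    q0=np.array(observe()["qpos"]);B=[(cost(q0),q0,[])];print(cost(q0))
    import time;t0=time.time();best=B[0];seen=[]
    with Pool(4) as p:
        while time.time()-t0<float(sys.argv[1]):
            R_=[r for r in p.map(ex,[(b[1],b[2],d,n) for b in B for d in dirs for n in(5,)],chunksize=3) if r]
            R_.sort(key=lambda r:r[0]);B=[]
            for r in R_:
                if all(np.abs(r[1]-b[1]).max()>.15 for b in B) : B.append(r)
                if len(B)>=6: break
            if not B: print("dead");break
            if B[0][0]<best[0]: best=B[0]
            if best[0]<8: break
    print(best[0],len(best[2]))
    q=q0
    for d,n in best[2]:
        d=np.array(d)/np.linalg.norm(d)
        for _ in range(n): q=pushu(q,d)
        print(d.round(1),n,"c",round(cost(q),1),fk(q)[0],fk(q)[1][:,2],q)
E
OMP_NUM_THREADS=1 timeout 120 python3 beam.py 75
```

```text
74.33460582378109
5.233829981338528 12
[ 0.  -0.7  0.7] 5 c 74.3 [0.321 0.706 0.523] [-0.423  0.101 -0.901] [-1.288  0.777  0.726  0.654 -0.94   2.    -1.943]
[-0.6  0.6  0.6] 5 c 72.3 [0.192 0.786 0.595] [-0.414  0.142 -0.899] [-1.232  0.821 -0.04   0.267 -0.47   2.    -2.413]
[0. 0. 1.] 5 c 66.5 [0.155 0.72  0.718] [-0.407  0.25  -0.878] [-1.185  0.646 -0.3    0.301 -0.308  2.    -2.537]
[0. 0. 1.] 5 c 59.8 [0.118 0.658 0.82 ] [-0.405  0.366 -0.838] [-1.175  0.522 -0.375  0.274 -0.3    2.    -2.641]
[0. 0. 1.] 5 c 52.7 [0.083 0.601 0.904] [-0.407  0.478 -0.778] [-1.201  0.437 -0.342  0.202 -0.359  2.    -2.733]
[ 0.6 -0.6  0.6] 5 c 48.0 [0.176 0.465 0.946] [-0.403  0.55  -0.731] [-0.598  0.291 -0.838  0.387 -0.356  2.    -2.634]
[ 0.  -0.7  0.7] 5 c 41.9 [0.147 0.341 1.001] [-0.398  0.636 -0.662] [ 0.114  0.171 -1.37   0.48  -0.527  2.    -2.644]
[ 0.6 -0.6  0.6] 5 c 33.6 [0.234 0.274 1.024] [-0.376  0.744 -0.553] [ 0.311  0.243 -1.37   0.421 -0.643  2.    -2.558]
[ 0.6 -0.6  0.6] 5 c 26.0 [0.311 0.199 1.041] [-0.338  0.834 -0.437] [ 0.401  0.338 -1.37   0.331 -0.681  2.    -2.522]
[ 0.6 -0.6  0.6] 5 c 19.9 [0.376 0.121 1.048] [-0.288  0.903 -0.319] [ 0.451  0.433 -1.37   0.231 -0.701  2.    -2.507]
[ 0. -1.  0.] 5 c 12.9 [ 0.376 -0.015  1.017] [-0.227  0.95  -0.216] [ 0.987  0.438 -1.37   0.524 -1.055  2.    -2.297]
[ 0. -1.  0.] 5 c 5.2 [ 0.396 -0.139  1.001] [-0.136  0.987 -0.083] [ 1.108  0.548 -1.37   0.502 -1.101  2.    -2.279]
```

>>> {"method": "drive_tool", "body": {
  "targets": "-5 2.6 -5.7 0 0.3;-5 2.6 -5.7 0 0.3;-5 2.6 -5.7 0 0.3;-5 2.6 -5.7 0 0.3;-5 2.6 -5.7 0 0.3"
}}

```text
clock: 23.7
tool_pos: [0.288, 0.6881, 0.599]
tool_rot: [0.916, 0.336, -0.156, -0.154]
wrist_force: [0.8, -0.7, -1.5]
gripper_width: 0.483
grasp_force: 63.9
```

>>> {"method": "drive_tool", "body": {
  "targets": "-2.2 -8.5 -2 0 0.3"
}}

```text
clock: 23.78
tool_pos: [0.2778, 0.6945, 0.6157]
tool_rot: [0.92, 0.329, -0.155, -0.149]
wrist_force: [1.1, 1.4, -5.3]
gripper_width: 0.485
grasp_force: 64.0
```

>>> {"method": "drive_tool", "body": {
  "targets": "-2.2 -8.5 -2 0 0.3"
}}

```text
clock: 23.87
tool_pos: [0.2601, 0.709, 0.6183]
tool_rot: [0.916, 0.34, -0.158, -0.145]
wrist_force: [-2.8, 1.1, -4.4]
gripper_width: 0.481
grasp_force: 63.8
```

>>> {"method": "drive_tool", "body": {
  "targets": "-2.2 -8.5 -2 0 0.3"
}}

```text
clock: 23.95
tool_pos: [0.2489, 0.7176, 0.6142]
tool_rot: [0.915, 0.344, -0.162, -0.136]
wrist_force: [-0.5, 1.1, -4.7]
gripper_width: 0.482
grasp_force: 63.8
```

```bash
python3 log.py; OMP_NUM_THREADS=1 timeout 120 python3 beam.py 50; cat > dirs.py <<'E'
from h import *;from scipy.spatial.transform import Rotation as R
import sys
T=R.from_quat(observe()["tool_rot"]).as_matrix()
for a in sys.argv[1:]:
    d=np.array([float(v) for v in a.split(",")]);print(a,(T.T@d/np.linalg.norm(d)*9).round(1))
E
python3 dirs.py 0,0,1 1,0,0 0,1,0
```

```text
[-1.195  0.686  0.162  0.476 -0.579  1.993 -2.158] [0.2489 0.7176 0.6142] [ 0.915  0.344 -0.162 -0.136]
73.14765065794705
0.9310553054469153 11
[0. 0. 1.] 5 c 67.6 [0.208 0.669 0.725] [-0.376  0.246 -0.893] [-1.042  0.568 -0.41   0.421 -0.235  2.    -2.366]
[0. 0. 1.] 5 c 60.6 [0.165 0.618 0.822] [-0.365  0.371 -0.854] [-1.026  0.464 -0.501  0.367 -0.226  2.    -2.475]
[0. 0. 1.] 5 c 53.3 [0.126 0.572 0.905] [-0.36   0.491 -0.793] [-1.062  0.391 -0.473  0.273 -0.276  2.    -2.567]
[ 0.6 -0.6  0.6] 5 c 48.3 [0.216 0.439 0.94 ] [-0.35   0.571 -0.742] [-0.425  0.287 -0.97   0.422 -0.3    2.    -2.458]
[ 0.  -0.7  0.7] 5 c 41.9 [0.188 0.323 0.993] [-0.334  0.665 -0.668] [ 0.254  0.169 -1.37   0.509 -0.55   2.    -2.427]
[ 0.6 -0.6  0.6] 5 c 34.5 [0.277 0.254 1.014] [-0.3    0.77  -0.564] [ 0.375  0.264 -1.37   0.426 -0.592  2.    -2.355]
[ 0.6 -0.6  0.6] 5 c 27.7 [0.354 0.177 1.026] [-0.25   0.855 -0.454] [ 0.445  0.364 -1.37   0.33  -0.606  2.    -2.311]
[ 0.6 -0.6  0.6] 5 c 20.1 [0.416 0.099 1.03 ] [-0.191  0.92  -0.343] [ 0.482  0.459 -1.37   0.224 -0.608  2.    -2.286]
[ 0. -1.  0.] 5 c 14.8 [ 0.41  -0.052  0.986] [-0.128  0.959 -0.253] [ 1.033  0.471 -1.37   0.542 -0.95   2.    -2.048]
[ 0. -1.  0.] 5 c 10.2 [ 0.426 -0.178  0.953] [-0.028  0.99  -0.136] [ 1.182  0.581 -1.37   0.566 -0.982  2.    -1.974]
[-0.7 -0.7  0. ] 5 c 0.9 [ 0.346 -0.257  0.959] [ 0.087  0.996 -0.016] [ 1.501  0.557 -1.37   0.707 -1.19   2.    -1.929]
0,0,1 [-1.8 -3.2 -8.2]
1,0,0 [ 6.4  5.3 -3.5]
0,1,0 [ 6.1 -6.5  1.2]
```

>>> {"method": "drive_tool", "body": {
  "targets": "-1.8 -3.2 -8.2 0 0.3"
}}

```text
clock: 24.03
tool_pos: [0.2444, 0.7179, 0.6145]
tool_rot: [0.914, 0.346, -0.166, -0.133]
wrist_force: [0.1, 1.7, -5.6]
gripper_width: 0.479
grasp_force: 63.7
```

>>> {"method": "drive_tool", "body": {
  "targets": "-1.8 -3.2 -8.2 0 0.3"
}}

```text
clock: 24.12
tool_pos: [0.2426, 0.7133, 0.6222]
tool_rot: [0.915, 0.344, -0.166, -0.134]
wrist_force: [-0.3, -0.1, -4.4]
gripper_width: 0.483
grasp_force: 63.7
```

>>> {"method": "drive_tool", "body": {
  "targets": "-1.7 -3.3 -8.2 0 0.3"
}}

```text
clock: 24.2
tool_pos: [0.2375, 0.7051, 0.6393]
tool_rot: [0.915, 0.341, -0.162, -0.14]
wrist_force: [0.3, 0.3, -5.3]
gripper_width: 0.485
grasp_force: 63.8
```

>>> {"method": "drive_tool", "body": {
  "targets": "-1.6 -3.4 -8.1 0 0.3"
}}

```text
clock: 24.28
tool_pos: [0.2287, 0.6934, 0.6645]
tool_rot: [0.915, 0.339, -0.158, -0.153]
wrist_force: [0.5, 0.1, -3.0]
gripper_width: 0.483
grasp_force: 63.9
```

>>> {"method": "drive_tool", "body": {
  "targets": "-1.5 -3.5 -8 0 0.3"
}}

```text
clock: 24.37
tool_pos: [0.22, 0.681, 0.6902]
tool_rot: [0.914, 0.337, -0.152, -0.166]
wrist_force: [0.8, -0.8, -2.2]
gripper_width: 0.478
grasp_force: 63.9
```

>>> {"method": "drive_tool", "body": {
  "targets": "-1.4 -3.7 -8 0 0.3"
}}

```text
clock: 24.45
tool_pos: [0.2115, 0.6693, 0.7138]
tool_rot: [0.914, 0.333, -0.145, -0.178]
wrist_force: [-0.5, 0.8, -3.4]
gripper_width: 0.477
grasp_force: 63.9
```

```bash
python3 log.py; python3 dirs.py 0,0,1 1,-1,1 0,1,0
```

```text
[-1.011  0.575 -0.496  0.442 -0.183  1.996 -2.376] [0.2115 0.6692 0.7138] [ 0.914  0.333 -0.145 -0.178]
0,0,1 [-1.3 -3.8 -8. ]
1,-1,1 [-0.4  4.4 -7.8]
0,1,0 [ 6.  -6.4  2.1]
```

>>> {"method": "drive_tool", "body": {
  "targets": "-1.2 -3.9 -8 0 0.3"
}}

```text
clock: 24.53
tool_pos: [0.203, 0.6584, 0.7358]
tool_rot: [0.914, 0.33, -0.14, -0.19]
wrist_force: [0.4, 1.3, -3.1]
gripper_width: 0.481
grasp_force: 63.9
```

>>> {"method": "drive_tool", "body": {
  "targets": "-1.1 -4.1 -7.9 0 0.3"
}}

```text
clock: 24.62
tool_pos: [0.1943, 0.648, 0.7569]
tool_rot: [0.913, 0.327, -0.135, -0.203]
wrist_force: [0.5, 0.2, -3.6]
gripper_width: 0.482
grasp_force: 63.9
```

>>> {"method": "drive_tool", "body": {
  "targets": "-1 -4.3 -7.8 0 0.3"
}}

```text
clock: 24.7
tool_pos: [0.1852, 0.6379, 0.7775]
tool_rot: [0.912, 0.324, -0.13, -0.215]
wrist_force: [-0.3, 0.3, -2.8]
gripper_width: 0.487
grasp_force: 63.9
```

>>> {"method": "drive_tool", "body": {
  "targets": "-0.9 -4.4 -7.8 0 0.3"
}}

```text
clock: 24.78
tool_pos: [0.1763, 0.6277, 0.7977]
tool_rot: [0.911, 0.32, -0.126, -0.229]
wrist_force: [-0.3, -0.2, -3.3]
gripper_width: 0.479
grasp_force: 63.9
```

>>> {"method": "drive_tool", "body": {
  "targets": "-0.8 -4.5 -7.7 0 0.3"
}}

```text
clock: 24.87
tool_pos: [0.1677, 0.6173, 0.8172]
tool_rot: [0.909, 0.317, -0.121, -0.242]
wrist_force: [0.2, 0.1, -3.8]
gripper_width: 0.481
grasp_force: 63.9
```

>>> {"method": "drive_tool", "body": {
  "targets": "-0.7 -4.7 -7.6 0 0.3"
}}

```text
clock: 24.95
tool_pos: [0.1591, 0.607, 0.8361]
tool_rot: [0.907, 0.314, -0.117, -0.255]
wrist_force: [0.4, 0.2, -2.7]
gripper_width: 0.482
grasp_force: 63.9
```

>>> {"method": "drive_tool", "body": {
  "targets": "-0.5 -4.9 -7.5 0 0.3"
}}

```text
clock: 25.03
tool_pos: [0.1509, 0.5973, 0.8543]
tool_rot: [0.905, 0.31, -0.113, -0.268]
wrist_force: [0.4, -0.6, -3.5]
gripper_width: 0.483
grasp_force: 63.9
```

>>> {"method": "drive_tool", "body": {
  "targets": "-0.4 -5 -7.4 0 0.3"
}}

```text
clock: 25.12
tool_pos: [0.1429, 0.5875, 0.8718]
tool_rot: [0.903, 0.307, -0.11, -0.281]
wrist_force: [-0.7, -0.1, -2.1]
gripper_width: 0.483
grasp_force: 64.0
```

```bash
python3 log.py; python3 dirs.py 0,0,1 1,-1,1 0,-1,1 0,-1,0;OMP_NUM_THREADS=1 timeout 120 python3 beam.py 30;date
```

```text
[-1.023  0.414 -0.53   0.329 -0.244  1.995 -2.537] [0.1429 0.5875 0.8718] [ 0.903  0.307 -0.11  -0.281]
0,0,1 [-0.2 -5.2 -7.4]
1,-1,1 [ 0.8  3.  -8.5]
0,-1,1 [-4.1  0.5 -8. ]
0,-1,0 [-5.5  5.9 -4. ]
56.250433901897274
3.387586495655112 8
[ 0.6 -0.6  0.6] 5 c 51.2 [0.23  0.455 0.91 ] [-0.36   0.523 -0.772] [-0.416  0.314 -1.011  0.471 -0.248  2.    -2.435]
[ 0.  -0.7  0.7] 5 c 44.9 [0.2   0.336 0.966] [-0.341  0.623 -0.704] [ 0.246  0.177 -1.37   0.572 -0.515  2.    -2.388]
[ 0.6 -0.6  0.6] 5 c 37.4 [0.29  0.269 0.987] [-0.304  0.734 -0.607] [ 0.367  0.269 -1.37   0.486 -0.548  2.    -2.312]
[ 0.6 -0.6  0.6] 5 c 30.9 [0.368 0.193 1.002] [-0.25   0.827 -0.503] [ 0.438  0.366 -1.37   0.386 -0.556  2.    -2.264]
[ 0.6 -0.6  0.6] 5 c 23.3 [0.431 0.116 1.008] [-0.185  0.9   -0.395] [ 0.476  0.46  -1.37   0.275 -0.553  2.    -2.234]
[ 0.  -0.7  0.7] 5 c 16.7 [0.383 0.021 1.052] [-0.122  0.951 -0.283] [ 0.72   0.44  -1.37   0.252 -0.79   2.    -2.277]
[ 0. -1.  0.] 5 c 12.1 [ 0.385 -0.118  1.01 ] [-0.049  0.984 -0.171] [ 1.131  0.497 -1.37   0.479 -1.03   2.    -2.089]
[-0.7 -0.7  0. ] 5 c 3.4 [ 0.304 -0.199  1.037] [ 0.045  0.998 -0.041] [ 1.427  0.485 -1.37   0.541 -1.273  2.    -2.111]
Sat Nov 28 23:03:04 UTC 2026
```

>>> {"method": "drive_tool", "body": {
  "targets": "0.8 3 -8.5 0 0.3"
}}

```text
clock: 25.2
tool_pos: [0.1557, 0.562, 0.8807]
tool_rot: [0.899, 0.31, -0.11, -0.288]
wrist_force: [2.1, 0.7, -4.2]
gripper_width: 0.479
grasp_force: 63.8
```

>>> {"method": "drive_tool", "body": {
  "targets": "0.8 3 -8.5 0 0.3"
}}

```text
clock: 25.28
tool_pos: [0.1793, 0.5312, 0.889]
tool_rot: [0.899, 0.305, -0.105, -0.296]
wrist_force: [2.9, 0.6, -3.6]
gripper_width: 0.484
grasp_force: 63.9
```

>>> {"method": "drive_tool", "body": {
  "targets": "0.8 3 -8.5 0 0.3"
}}

```text
clock: 25.37
tool_pos: [0.1991, 0.5014, 0.8966]
tool_rot: [0.898, 0.301, -0.102, -0.305]
wrist_force: [1.8, -0.7, -3.6]
gripper_width: 0.481
grasp_force: 63.9
```

>>> {"method": "drive_tool", "body": {
  "targets": "0.8 2.8 -8.5 0 0.3"
}}

```text
clock: 25.45
tool_pos: [0.2167, 0.4727, 0.9032]
tool_rot: [0.896, 0.298, -0.098, -0.314]
wrist_force: [1.6, 0.2, -3.7]
gripper_width: 0.483
grasp_force: 63.9
```

>>> {"method": "drive_tool", "body": {
  "targets": "0.8 2.8 -8.5 0 0.3"
}}

```text
clock: 25.53
tool_pos: [0.2333, 0.4446, 0.9087]
tool_rot: [0.894, 0.294, -0.095, -0.324]
wrist_force: [1.3, 1.5, -3.6]
gripper_width: 0.478
grasp_force: 63.9
```

>>> {"method": "drive_tool", "body": {
  "targets": "-4 0 -8.1 0 0.3"
}}

```text
clock: 25.62
tool_pos: [0.2325, 0.4143, 0.9186]
tool_rot: [0.894, 0.287, -0.092, -0.331]
wrist_force: [3.6, -0.5, -3.8]
gripper_width: 0.483
grasp_force: 64.0
```

>>> {"method": "drive_tool", "body": {
  "targets": "-4 0 -8.1 0 0.3"
}}

```text
clock: 25.7
tool_pos: [0.2244, 0.3836, 0.9306]
tool_rot: [0.892, 0.284, -0.089, -0.341]
wrist_force: [2.9, -1.9, -1.8]
gripper_width: 0.487
grasp_force: 64.2
```

>>> {"method": "drive_tool", "body": {
  "targets": "-4 -0.2 -8.1 0 0.3"
}}

```text
clock: 25.78
tool_pos: [0.2117, 0.3579, 0.942]
tool_rot: [0.887, 0.284, -0.085, -0.353]
wrist_force: [-0.5, -2.8, -1.5]
gripper_width: 0.483
grasp_force: 64.2
```

>>> {"method": "drive_tool", "body": {
  "targets": "-4 -0.3 -8.1 0 0.3"
}}

```text
clock: 25.87
tool_pos: [0.2025, 0.3398, 0.9515]
tool_rot: [0.884, 0.28, -0.079, -0.366]
wrist_force: [0.9, -1.5, -2.7]
gripper_width: 0.484
grasp_force: 64.2
```

>>> {"method": "drive_tool", "body": {
  "targets": "-4 -0.4 -8.1 0 0.3"
}}

```text
clock: 25.95
tool_pos: [0.2092, 0.333, 0.9675]
tool_rot: [0.884, 0.264, -0.072, -0.38]
wrist_force: [0.9, -1.0, -2.5]
gripper_width: 0.481
grasp_force: 64.3
```

```bash
python3 log.py; python3 dirs.py 0,0,1 1,-1,1 0,-1,1 0,-1,0;OMP_NUM_THREADS=1 timeout 120 python3 beam.py 20
```

```text
[ 0.231  0.184 -1.364  0.557 -0.494  1.996 -2.411] [0.2092 0.333  0.9675] [ 0.884  0.264 -0.072 -0.38 ]
0,0,1 [ 0.7 -6.4 -6.3]
1,-1,1 [ 2.1  1.4 -8.6]
0,-1,1 [-2.9 -0.9 -8.5]
0,-1,0 [-4.7  5.1 -5.7]
44.5197500509068
2.5557849334940332 6
[ 0.6 -0.6  0.6] 5 c 37.4 [0.296 0.264 0.989] [-0.289  0.742 -0.605] [ 0.373  0.272 -1.37   0.477 -0.539  2.    -2.327]
[ 0.6 -0.6  0.6] 5 c 30.6 [0.373 0.187 1.002] [-0.235  0.833 -0.501] [ 0.444  0.37  -1.37   0.378 -0.547  2.    -2.277]
[ 0. -1.  0.] 5 c 24.8 [0.389 0.057 0.964] [-0.171  0.892 -0.419] [ 1.004  0.345 -1.37   0.66  -0.888  2.    -1.999]
[ 0.  -0.7  0.7] 5 c 17.6 [ 0.379 -0.009  1.039] [-0.085  0.953 -0.291] [ 0.883  0.428 -1.37   0.351 -0.867  2.    -2.214]
[ 0. -1.  0.] 5 c 11.2 [ 0.389 -0.143  0.999] [-0.002  0.985 -0.173] [ 1.178  0.51  -1.37   0.496 -1.012  2.    -2.061]
[-0.7 -0.7  0. ] 5 c 2.6 [ 0.311 -0.224  1.017] [ 0.099  0.994 -0.043] [ 1.479  0.502 -1.37   0.58  -1.241  2.    -2.057]
```

>>> {"method": "drive_tool", "body": {
  "targets": "2.1 1.4 -8.6 0 0.3"
}}

```text
clock: 26.03
tool_pos: [0.2225, 0.3228, 0.9722]
tool_rot: [0.877, 0.267, -0.071, -0.394]
wrist_force: [-1.1, 2.0, -2.7]
gripper_width: 0.479
grasp_force: 64.1
```

>>> {"method": "drive_tool", "body": {
  "targets": "2.1 1.4 -8.6 0 0.3"
}}

```text
clock: 26.12
tool_pos: [0.2428, 0.3078, 0.9743]
tool_rot: [0.873, 0.263, -0.067, -0.406]
wrist_force: [0.6, -0.2, -3.3]
gripper_width: 0.475
grasp_force: 64.2
```

>>> {"method": "drive_tool", "body": {
  "targets": "2.3 1.3 -8.6 0 0.3"
}}

```text
clock: 26.2
tool_pos: [0.2625, 0.2927, 0.977]
tool_rot: [0.869, 0.258, -0.062, -0.419]
wrist_force: [0.2, 0.3, -3.0]
gripper_width: 0.483
grasp_force: 64.2
```

>>> {"method": "drive_tool", "body": {
  "targets": "2.4 1.3 -8.5 0 0.3"
}}

```text
clock: 26.28
tool_pos: [0.2815, 0.2769, 0.9794]
tool_rot: [0.864, 0.253, -0.056, -0.431]
wrist_force: [0.5, 0.5, -4.3]
gripper_width: 0.481
grasp_force: 64.2
```

>>> {"method": "drive_tool", "body": {
  "targets": "2.5 1.2 -8.5 0 0.3"
}}

```text
clock: 26.37
tool_pos: [0.3, 0.2605, 0.9814]
tool_rot: [0.86, 0.248, -0.051, -0.443]
wrist_force: [0.1, -0.0, -2.8]
gripper_width: 0.486
grasp_force: 64.3
```

>>> {"method": "drive_tool", "body": {
  "targets": "2.6 1.2 -8.5 0 0.3"
}}

```text
clock: 26.45
tool_pos: [0.318, 0.2435, 0.983]
tool_rot: [0.855, 0.243, -0.044, -0.455]
wrist_force: [-0.3, 0.6, -2.9]
gripper_width: 0.481
grasp_force: 64.3
```

>>> {"method": "drive_tool", "body": {
  "targets": "2.8 1.1 -8.4 0 0.3"
}}

```text
clock: 26.53
tool_pos: [0.3359, 0.2262, 0.9841]
tool_rot: [0.851, 0.238, -0.038, -0.467]
wrist_force: [-0.4, 0.4, -3.1]
gripper_width: 0.481
grasp_force: 64.3
```

>>> {"method": "drive_tool", "body": {
  "targets": "2.9 1.1 -8.4 0 0.3"
}}

```text
clock: 26.62
tool_pos: [0.3537, 0.2082, 0.9845]
tool_rot: [0.846, 0.232, -0.031, -0.479]
wrist_force: [0.3, -0.6, -2.3]
gripper_width: 0.482
grasp_force: 64.3
```

>>> {"method": "drive_tool", "body": {
  "targets": "3 1 -8.3 0 0.3"
}}

```text
clock: 26.7
tool_pos: [0.3711, 0.1897, 0.9845]
tool_rot: [0.842, 0.227, -0.025, -0.49]
wrist_force: [0.8, -0.3, -3.5]
gripper_width: 0.483
grasp_force: 64.3
```

```bash
python3 log.py; python3 dirs.py 0,-1,1 0,-1,0 -1,-1,0;OMP_NUM_THREADS=1 timeout 120 python3 beam.py 10
```

```text
[ 0.498  0.355 -1.364  0.457 -0.597  1.995 -2.229] [0.3711 0.1897 0.9844] [ 0.842  0.227 -0.025 -0.49 ]
0,-1,1 [-1.4 -2.7 -8.5]
0,-1,0 [-3.6  3.8 -7.3]
-1,-1,0 [-8.3  0.4 -3.5]
31.956951079487776
12.622046495258765 3
[ 0. -1.  0.] 5 c 25.8 [0.393 0.066 0.949] [-0.194  0.88  -0.433] [ 1.002  0.342 -1.37   0.701 -0.879  2.    -1.963]
[ 0.  -0.7  0.7] 5 c 18.3 [0.387 0.002 1.027] [-0.105  0.946 -0.308] [ 0.876  0.428 -1.37   0.386 -0.856  2.    -2.183]
[ 0. -1.  0.] 5 c 12.6 [ 0.399 -0.131  0.989] [-0.019  0.981 -0.192] [ 1.167  0.507 -1.37   0.527 -0.993  2.    -2.03 ]
```

>>> {"method": "drive_tool", "body": {
  "targets": "-3.6 3.8 -7.3 0 0.3"
}}

```text
clock: 26.78
tool_pos: [0.3713, 0.1651, 0.9753]
tool_rot: [0.837, 0.226, -0.023, -0.497]
wrist_force: [0.2, -0.2, -3.4]
gripper_width: 0.481
grasp_force: 64.2
```

>>> {"method": "drive_tool", "body": {
  "targets": "-3.6 3.8 -7.3 0 0.3"
}}

```text
clock: 26.87
tool_pos: [0.3705, 0.1371, 0.9655]
tool_rot: [0.834, 0.222, -0.016, -0.506]
wrist_force: [0.1, -0.9, -2.9]
gripper_width: 0.481
grasp_force: 64.3
```

>>> {"method": "drive_tool", "body": {
  "targets": "-3.4 3.6 -7.5 0 0.3"
}}

```text
clock: 26.95
tool_pos: [0.3767, 0.1127, 0.9567]
tool_rot: [0.831, 0.213, -0.006, -0.514]
wrist_force: [1.2, 0.2, -3.3]
gripper_width: 0.482
grasp_force: 64.3
```

>>> {"method": "drive_tool", "body": {
  "targets": "-3.2 3.4 -7.7 0 0.3"
}}

```text
clock: 27.03
tool_pos: [0.3857, 0.0896, 0.9492]
tool_rot: [0.827, 0.206, 0.002, -0.523]
wrist_force: [1.3, 0.7, -3.1]
gripper_width: 0.484
grasp_force: 64.3
```

>>> {"method": "drive_tool", "body": {
  "targets": "-3 3.2 -7.8 0 0.3"
}}

```text
clock: 27.12
tool_pos: [0.3953, 0.0662, 0.9426]
tool_rot: [0.823, 0.2, 0.01, -0.532]
wrist_force: [0.4, 0.7, -3.0]
gripper_width: 0.482
grasp_force: 64.3
```

>>> {"method": "drive_tool", "body": {
  "targets": "-1.2 -2.8 -8.4 0 0.3"
}}

```text
clock: 27.2
tool_pos: [0.402, 0.0497, 0.956]
tool_rot: [0.819, 0.187, 0.016, -0.541]
wrist_force: [1.9, -0.9, -3.2]
gripper_width: 0.478
grasp_force: 64.5
```

>>> {"method": "drive_tool", "body": {
  "targets": "-1.2 -2.9 -8.4 0 0.3"
}}

```text
clock: 27.28
tool_pos: [0.4, 0.0366, 0.9744]
tool_rot: [0.812, 0.183, 0.027, -0.554]
wrist_force: [-0.7, 0.2, -1.9]
gripper_width: 0.481
grasp_force: 64.4
```

>>> {"method": "drive_tool", "body": {
  "targets": "-1 -3.2 -8.3 0 0.3"
}}

```text
clock: 27.37
tool_pos: [0.3965, 0.0229, 0.9899]
tool_rot: [0.805, 0.178, 0.036, -0.565]
wrist_force: [0.0, -0.2, -3.3]
gripper_width: 0.478
grasp_force: 64.4
```

>>> {"method": "drive_tool", "body": {
  "targets": "-0.9 -3.4 -8.2 0 0.3"
}}

```text
clock: 27.45
tool_pos: [0.3917, 0.0082, 1.0038]
tool_rot: [0.798, 0.172, 0.045, -0.576]
wrist_force: [0.5, 0.7, -3.1]
gripper_width: 0.483
grasp_force: 64.4
```

>>> {"method": "drive_tool", "body": {
  "targets": "-0.8 -3.6 -8.2 0 0.3"
}}

```text
clock: 27.53
tool_pos: [0.3856, -0.0072, 1.0169]
tool_rot: [0.791, 0.165, 0.054, -0.587]
wrist_force: [-0.1, 0.9, -3.0]
gripper_width: 0.478
grasp_force: 64.4
```

```bash
python3 log.py; python3 dirs.py 0,-1,1 0,-1,0 -1,-1,0;OMP_NUM_THREADS=1 timeout 120 python3 beam.py 8; date
```

```text
[ 0.945  0.416 -1.364  0.45  -0.908  1.995 -2.141] [ 0.3856 -0.0072  1.0169] [ 0.791  0.165  0.054 -0.587]
0,-1,1 [ 0.5 -4.2 -8. ]
0,-1,0 [-1.8  2.3 -8.5]
-1,-1,0 [-7.2 -0.4 -5.3]
18.076039458897938
3.5856479696275554 2
[ 0. -1.  0.] 5 c 12.5 [ 0.401 -0.135  0.985] [-0.02   0.982 -0.188] [ 1.174  0.511 -1.37   0.537 -0.994  2.    -2.02 ]
[-0.7 -0.7  0. ] 5 c 3.6 [ 0.328 -0.214  1.   ] [ 0.086  0.994 -0.063] [ 1.478  0.496 -1.37   0.634 -1.215  2.    -1.999]
Sat Nov 28 23:05:54 UTC 2026
```

>>> {"method": "drive_tool", "body": {
  "targets": "-1.8 2.3 -8.5 0 0.3"
}}

```text
clock: 27.62
tool_pos: [0.3844, -0.0307, 1.0108]
tool_rot: [0.783, 0.163, 0.063, -0.596]
wrist_force: [0.9, 1.3, -3.1]
gripper_width: 0.48
grasp_force: 64.3
```

>>> {"method": "drive_tool", "body": {
  "targets": "-1.8 2.3 -8.5 0 0.3"
}}

```text
clock: 27.7
tool_pos: [0.3887, -0.0588, 0.9996]
tool_rot: [0.778, 0.154, 0.071, -0.605]
wrist_force: [1.0, -0.3, -3.8]
gripper_width: 0.483
grasp_force: 64.4
```

>>> {"method": "drive_tool", "body": {
  "targets": "-1.6 2.1 -8.6 0 0.3"
}}

```text
clock: 27.78
tool_pos: [0.3933, -0.086, 0.9908]
tool_rot: [0.772, 0.145, 0.079, -0.614]
wrist_force: [1.1, -0.8, -3.8]
gripper_width: 0.482
grasp_force: 64.4
```

>>> {"method": "drive_tool", "body": {
  "targets": "-1.4 2 -8.6 0 0.3"
}}

```text
clock: 27.87
tool_pos: [0.3975, -0.1125, 0.983]
tool_rot: [0.766, 0.137, 0.087, -0.622]
wrist_force: [0.6, -0.3, -2.7]
gripper_width: 0.479
grasp_force: 64.5
```

>>> {"method": "drive_tool", "body": {
  "targets": "-1.2 1.8 -8.7 0 0.3"
}}

```text
clock: 27.95
tool_pos: [0.4013, -0.1388, 0.9755]
tool_rot: [0.759, 0.129, 0.096, -0.631]
wrist_force: [1.0, 0.1, -3.9]
gripper_width: 0.487
grasp_force: 64.5
```

>>> {"method": "drive_tool", "body": {
  "targets": "-6.5 -0.6 -6.2 0 0.3"
}}

```text
clock: 28.03
tool_pos: [0.3867, -0.1563, 0.9694]
tool_rot: [0.751, 0.12, 0.104, -0.641]
wrist_force: [0.9, -0.6, -3.5]
gripper_width: 0.483
grasp_force: 64.5
```

>>> {"method": "drive_tool", "body": {
  "targets": "-6.5 -0.6 -6.2 0 0.3"
}}

```text
clock: 28.12
tool_pos: [0.3703, -0.169, 0.9704]
tool_rot: [0.744, 0.113, 0.114, -0.648]
wrist_force: [0.6, -0.3, -3.1]
gripper_width: 0.48
grasp_force: 64.5
```

>>> {"method": "drive_tool", "body": {
  "targets": "-6.4 -0.6 -6.3 0 0.3"
}}

```text
clock: 28.2
tool_pos: [0.3587, -0.183, 0.9721]
tool_rot: [0.737, 0.105, 0.124, -0.655]
wrist_force: [-0.2, 0.3, -3.1]
gripper_width: 0.482
grasp_force: 64.5
```

>>> {"method": "drive_tool", "body": {
  "targets": "-6.2 -0.6 -6.5 0 0.3"
}}

```text
clock: 28.28
tool_pos: [0.3488, -0.1991, 0.9742]
tool_rot: [0.731, 0.097, 0.134, -0.662]
wrist_force: [-0.7, 0.9, -3.9]
gripper_width: 0.48
grasp_force: 64.5
```

>>> {"method": "drive_tool", "body": {
  "targets": "-6 -0.6 -6.7 0 0.3"
}}

```text
clock: 28.37
tool_pos: [0.3394, -0.217, 0.9766]
tool_rot: [0.723, 0.089, 0.143, -0.67]
wrist_force: [0.4, 0.2, -3.5]
gripper_width: 0.485
grasp_force: 64.5
```

```bash
python3 log.py; python3 tgt.py; timeout 60 python3 path.py .5,-.15,.7 .6,-.05,.45 .585,.03,.2 r-40 .575,.156,.12
```

```text
[ 1.507  0.49  -1.364  0.706 -1.214  1.995 -1.933] [ 0.3394 -0.217   0.9766] [ 0.723  0.089  0.143 -0.67 ]
axes x [ 0.943 -0.062  0.326] y [ 0.321 -0.087 -0.943] z [ 0.087  0.994 -0.063] pos [ 0.339 -0.217  0.977] el -3.588601181089134
now x [ 0.339 -0.213  0.981] z [ 0.087  0.994 -0.063] xax [ 0.943 -0.062  0.327] q [ 1.507  0.49  -1.364  0.707 -1.214  1.995 -1.933]
-> units [ 2.226 12.445  3.775] rows 8.246300491655695
.5,-.15,.7 x [ 0.5  -0.15  0.7 ] z [ 0.086  0.994 -0.063] xax [ 0.943 -0.061  0.326] q [ 1.451  0.548 -1.276  1.336 -0.992  1.739 -1.28 ]
-> units [ 0.269 10.364  4.955] rows 7.18173438287374
.6,-.05,.45 x [ 0.6  -0.05  0.45] z [ 0.086  0.994 -0.063] xax [ 0.944 -0.061  0.326] q [ 1.175  0.77  -1.143  1.608 -0.839  1.369 -0.924]
-> units [-4.017  8.961  3.764] rows 6.573310062984537
.585,.03,.2 x [0.585 0.03  0.2  ] z [ 0.086  0.994 -0.064] xax [ 0.944 -0.061  0.325] q [ 1.039  1.07  -1.008  1.818 -0.741  1.066 -0.572]
r-40 x [0.585 0.03  0.2  ] z [ 0.085  0.994 -0.064] xax [0.518 0.01  0.855] q [ 1.116  1.185 -1.161  1.815 -0.564  0.985 -0.021]
-> units [-2.907  0.768  5.187] rows 3.747390122797544
.575,.156,.12 x [0.575 0.156 0.12 ] z [ 0.085  0.994 -0.064] xax [0.518 0.011 0.855] q [ 0.96   1.348 -1.154  1.903 -0.581  0.707  0.116]
```

>>> {"method": "drive_tool", "body": {
  "targets": "-6 -0.6 -6.7 0 0.3"
}}

```text
clock: 28.45
tool_pos: [0.3293, -0.2354, 0.9787]
tool_rot: [0.716, 0.081, 0.152, -0.677]
wrist_force: [-0.2, 0.2, -2.7]
gripper_width: 0.483
grasp_force: 64.5
```

>>> {"method": "drive_tool", "body": {
  "targets": "-5.8 -0.6 -6.9 0 0.3"
}}

```text
clock: 28.53
tool_pos: [0.3188, -0.2545, 0.9809]
tool_rot: [0.708, 0.074, 0.161, -0.684]
wrist_force: [0.5, 0.0, -3.4]
gripper_width: 0.486
grasp_force: 64.5
```

>>> {"method": "drive_tool", "body": {
  "targets": "-5.8 -0.6 -6.9 0 0.3"
}}

```text
clock: 28.62
tool_pos: [0.3073, -0.2737, 0.9828]
tool_rot: [0.7, 0.066, 0.17, -0.691]
wrist_force: [1.0, -0.1, -3.9]
gripper_width: 0.479
grasp_force: 64.5
```

>>> {"method": "drive_tool", "body": {
  "targets": "1.4 6.2 2.3 0 0.3;1.4 6.2 2.3 0 0.3;1.4 6.2 2.3 0 0.3;1.4 6.2 2.3 0 0.3;1.4 6.2 2.3 0 0.3"
}}

```text
clock: 29.03
tool_pos: [0.4032, -0.2237, 0.8402]
tool_rot: [0.701, 0.062, 0.162, -0.692]
wrist_force: [0.3, 0.1, -3.6]
gripper_width: 0.48
grasp_force: 64.6
```

>>> {"method": "drive_tool", "body": {
  "targets": "1.4 6.2 2.3 0 0.3;1.4 6.2 2.3 0 0.3;1.4 6.2 2.3 0 0.3;1.4 6.2 2.3 0 0.3;1.4 6.2 2.3 0 0.3"
}}

```text
clock: 29.45
tool_pos: [0.4936, -0.1782, 0.7071]
tool_rot: [0.701, 0.063, 0.164, -0.691]
wrist_force: [-1.5, -0.3, -4.2]
gripper_width: 0.477
grasp_force: 64.6
```

>>> {"method": "drive_tool", "body": {
  "targets": "0 0 0 -1.3 0.3;0 0 0 -2.6 0.3;0 0 0 -3.9 0.3;0 0 0 -4.7 0.3;0 0 0 -4.7 0.3"
}}

```text
clock: 29.87
tool_pos: [0.4915, -0.181, 0.7149]
tool_rot: [0.672, 0.208, 0.307, -0.641]
wrist_force: [-0.7, -0.4, -3.6]
gripper_width: 0.486
grasp_force: 64.5
```

>>> {"method": "drive_tool", "body": {
  "targets": "0 0 0 -1.3 0.3;0 0 0 -2.6 0.3;0 0 0 -3.9 0.3;0 0 0 -4.7 0.3;0 0 0 -4.7 0.3"
}}

```text
clock: 30.28
tool_pos: [0.4915, -0.1805, 0.7147]
tool_rot: [0.616, 0.34, 0.431, -0.566]
wrist_force: [-0.6, -0.7, -3.6]
gripper_width: 0.479
grasp_force: 64.5
```

>>> {"method": "drive_tool", "body": {
  "targets": "0 0 0 -1.3 0.3;0 0 0 -2.6 0.3;0 0 0 -3.9 0.3;0 0 0 -4.7 0.3;0 0 0 -4.7 0.3"
}}

```text
clock: 30.7
tool_pos: [0.4915, -0.1801, 0.7145]
tool_rot: [0.534, 0.458, 0.536, -0.467]
wrist_force: [0.5, -0.3, -2.3]
gripper_width: 0.48
grasp_force: 64.5
```

```bash
python3 log.py; python3 tgt.py; timeout 60 python3 path.py .6,-.05,.45 .58,.04,.12 .575,.156,.09; date
```

```text
[ 1.522  0.576 -1.329  1.333 -1.032  1.705 -0.08 ] [ 0.4914 -0.1801  0.7145] [ 0.534  0.458  0.536 -0.467]
axes x [ 0.006 -0.011  1.   ] y [ 0.989 -0.145 -0.007] z [0.145 0.989 0.01 ] pos [ 0.491 -0.18   0.715] el 0.5917430353924297
now x [ 0.492 -0.177  0.72 ] z [0.145 0.989 0.011] xax [ 0.005 -0.012  1.   ] q [ 1.522  0.576 -1.329  1.333 -1.032  1.705 -0.08 ]
-> units [-10.839   3.599   5.539] rows 7.933319944380977
.6,-.05,.45 x [ 0.6  -0.05  0.45] z [0.145 0.989 0.01 ] xax [ 0.006 -0.011  1.   ] q [ 1.218  0.8   -1.184  1.66  -0.897  1.303  0.346]
-> units [-13.244  -1.215   3.31 ] rows 8.566086968683814
.58,.04,.12 x [0.58 0.04 0.12] z [0.145 0.989 0.01 ] xax [ 0.006 -0.011  1.   ] q [ 1.037  1.245 -0.97   1.839 -0.75   0.985  0.808]
-> units [-1.254 -0.86   4.551] rows 2.998989237936761
.575,.156,.09 x [0.575 0.156 0.09 ] z [0.144 0.989 0.01 ] xax [ 0.007 -0.011  1.   ] q [ 0.918  1.356 -1.031  1.911 -0.827  0.753  0.929]
Sat Nov 28 23:07:21 UTC 2026
```

>>> {"method": "drive_tool", "body": {
  "targets": "-5.4 1.8 2.75 0 0.3;-5.4 1.8 2.75 0 0.3;-5.4 1.8 2.75 0 0.3;-5.4 1.8 2.75 0 0.3;-5.4 1.8 2.75 0 0.3"
}}

```text
clock: 31.12
tool_pos: [0.5453, -0.1139, 0.5731]
tool_rot: [0.536, 0.457, 0.532, -0.471]
wrist_force: [-2.1, 0.9, -4.2]
gripper_width: 0.482
grasp_force: 64.4
```

>>> {"method": "drive_tool", "body": {
  "targets": "-5.4 1.8 2.75 0 0.3;-5.4 1.8 2.75 0 0.3;-5.4 1.8 2.75 0 0.3;-5.4 1.8 2.75 0 0.3;-5.4 1.8 2.75 0 0.3"
}}

```text
clock: 31.53
tool_pos: [0.5993, -0.0519, 0.4393]
tool_rot: [0.536, 0.456, 0.533, -0.47]
wrist_force: [-1.1, 1.1, -4.1]
gripper_width: 0.482
grasp_force: 64.4
```

>>> {"method": "drive_tool", "body": {
  "targets": "-6.9 -1.15 2 0 0.3;-6.9 -1.15 2 0 0.3;-6.9 -1.15 2 0 0.3;-6.9 -1.15 2 0 0.3;-6.9 -1.15 2 0 0.3"
}}

```text
clock: 31.95
tool_pos: [0.5765, 0.0013, 0.2689]
tool_rot: [0.536, 0.456, 0.534, -0.468]
wrist_force: [-0.9, -0.3, -3.6]
gripper_width: 0.482
grasp_force: 64.3
```

>>> {"method": "drive_tool", "body": {
  "targets": "-6.7 -1.15 2 0 0.3;-6.7 -1.15 2 0 0.3;-6.7 -1.15 2 0 0.3;-6.7 -1.15 2 0 0.3;-6.7 -1.15 2 0 0.3"
}}

```text
clock: 32.37
tool_pos: [0.5556, 0.0565, 0.1015]
tool_rot: [0.537, 0.456, 0.535, -0.467]
wrist_force: [-0.6, -1.2, -3.5]
gripper_width: 0.482
grasp_force: 64.3
```

```bash
python3 tgt.py .5723,.1557,.102; python3 - <<'E'
from h import *
c=camera("top");s=camera("scene")
a=cv2.resize(c["pixels"][110:260,130:330],None,fx=2,fy=2,interpolation=cv2.INTER_CUBIC);b=cv2.resize(s["pixels"][180:330,160:360],None,fx=2,fy=2,interpolation=cv2.INTER_CUBIC)
cv2.imwrite("pics/p1.png",np.hstack([a,b]))
E
```

```text
axes x [ 0.013 -0.01   1.   ] y [ 0.989 -0.148 -0.014] z [0.148 0.989 0.008] pos [0.556 0.056 0.101] el 0.4476844011570116
.5723,.1557,.102 units [-0.01   0.071  4.024] len 0.10061298517619484
```

View pics/p1.png

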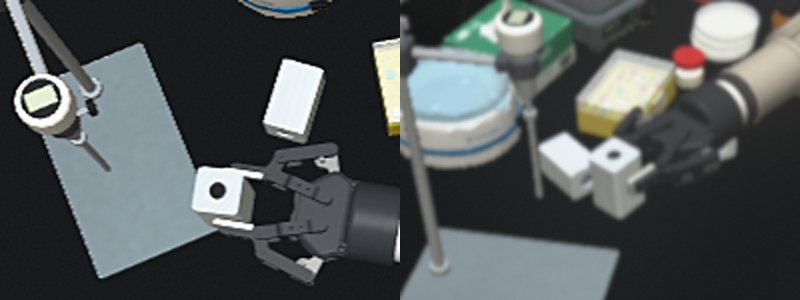

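Left (top): the bore is at composite (217,190) and the probe tip at (108,170). Right (scene): the bore is at (613,155) and the tip at (540,197). The block is upright and roughly level with the tip. I'll triangulate the bore against the tip.

```bash
cat > tri.py <<'E'
from h import *
c=camera("top");s=camera("scene")
def tri(u,v):
    o1,d1=ray(c,u);o2,d2=ray(s,v);t=np.linalg.lstsq(np.c_[d1,-d2],o2-o1,rcond=None)[0];return ((o1+t[0]*d1+o2+t[1]*d2)/2).round(4)
f=lambda x,y:(130+x/2,110+y/2);g=lambda x,y:(160+(x-400)/2,180+y/2)
b=tri(f(217,190),g(613,155));t=tri(f(108.5,170.5),g(540,197));print("bore",b,"tip",t,"diff",t-b)
print("top-only diff",onz(c,f(108.5,170.5),.14)-onz(c,f(217,190),.1345),"scene-only",onz(s,g(540,197),.14)-onz(s,g(613,155),.1345))
E
python3 tri.py; date
```

```text
bore [0.5654 0.1222 0.1349] tip [0.5809 0.221  0.1401] diff [0.0155 0.0988 0.0052]
top-only diff [0.0150262  0.09848453 0.0055    ] scene-only [0.01577016 0.09914663 0.0055    ]
Sat Nov 28 23:08:52 UTC 2026
```

>>> {"method": "drive_tool", "body": {
  "targets": "0 0 1 0 0.3;0 0 2 0 0.3;0 0 3 0 0.3;0 0 4 0 0.3;0 0 4 0 0.3"
}}

```text
clock: 32.98
tool_pos: [0.5718, 0.1562, 0.109]
tool_rot: [0.534, 0.459, 0.537, -0.464]
wrist_force: [-1.9, -1.5, -8.5]
gripper_width: 0.486
grasp_force: 70.5
```

>>> {"method": "drive_tool", "body": {
  "targets": "0 0 0 0 0.3;0.2 0 0 0 0.3;0.4 0 0 0 0.3;0.5 0 0 0 0.3;0.5 0 0 0 0.3"
}}

```text
clock: 33.4
tool_pos: [0.5715, 0.1541, 0.12]
tool_rot: [0.535, 0.459, 0.537, -0.464]
wrist_force: [1.5, -5.9, -10.9]
gripper_width: 0.48
grasp_force: 70.7
```

>>> {"method": "drive_tool", "body": {
  "targets": "0.15 0 0 0 0.3;0.3 0 0 0 0.3;0.46 0 0 0 0.3;0.46 0 0 0 0.3;0.46 0 0 0 0.3"
}}

```text
clock: 33.82
tool_pos: [0.5711, 0.1527, 0.1271]
tool_rot: [0.538, 0.459, 0.535, -0.462]
wrist_force: [-3.2, -11.6, -17.2]
gripper_width: 0.479
grasp_force: 71.2
```

```bash
python3 tgt.py; python3 - <<'E'
from h import *
o=observe();print(np.round(o["wrist_force"],2),np.round(o["wrist_torque"],2))
c=camera("top");s=camera("scene")
a=cv2.resize(c["pixels"][130:230,130:263],None,fx=3,fy=3,interpolation=cv2.INTER_CUBIC);b=cv2.resize(s["pixels"][200:300,170:303],None,fx=3,fy=3,interpolation=cv2.INTER_CUBIC)
cv2.imwrite("pics/p2.png",np.hstack([a,b]))
E
```

```text
axes x [ 0.007 -0.001  1.   ] y [ 0.989 -0.151 -0.007] z [ 0.151  0.989 -0.   ] pos [0.571 0.153 0.127] el -0.02728192121585113
[ -3.23 -11.59 -17.19] [-4.3   0.65  0.11]
```

View pics/p2.png

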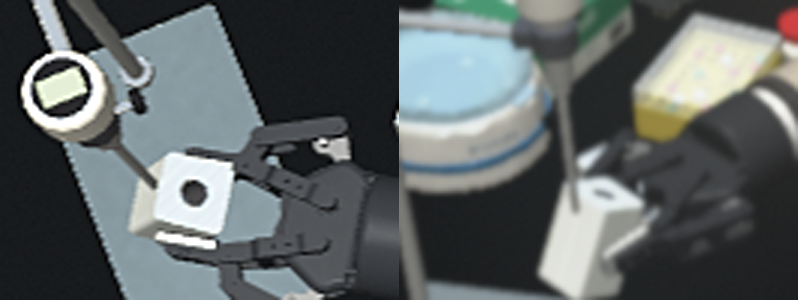

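The rod landed on the block's top in front of the bore (bore at composite (193,193)) and tipped the block in the grip. I'll back off downwards and re-measure.

>>> {"method": "drive_tool", "body": {
  "targets": "-0.5 0 0 0 0.3;-1 0 0 0 0.3;-1.5 0 0 0 0.3;-1.7 0 0 0 0.3;-1.7 0 0 0 0.3",
  "force": 60
}}

```text
clock: 34.33
tool_pos: [0.5693, 0.1573, 0.0903]
tool_rot: [0.532, 0.458, 0.537, -0.468]
wrist_force: [-0.4, -0.8, -2.6]
gripper_width: 0.48
grasp_force: 70.4
```

```bash
python3 - <<'E'
from h import *
exec(open("tri.py").read().split("b=tri")[0].replace("from h import *",""))
print("old bore",tri((194.3,194.3),(238.7,263.3)))
for cam,(x0,y0,x1,y1) in((c,(170,170,230,225)),(s,(210,230,290,300))):
    im=cv2.cvtColor(cam["pixels"],cv2.COLOR_BGR2GRAY)[y0:y1,x0:x1]
    cv2.imwrite("pics/q%d.png"%x0,cv2.resize(im,None,fx=5,fy=5,interpolation=cv2.INTER_CUBIC))
a=cv2.imread("pics/q170.png");b=cv2.imread("pics/q210.png");h=350;cv2.imwrite("pics/p3.png",np.hstack([cv2.copyMakeBorder(a,0,h-a.shape[0],0,0,0),b]))
E
python3 tgt.py; date
```

```text
old bore [0.5763 0.1968 0.166 ]
axes x [ 0.003 -0.014  1.   ] y [ 0.99  -0.142 -0.005] z [0.142 0.99  0.014] pos [0.569 0.158 0.091] el 0.7812111597598813
Sat Nov 28 23:10:26 UTC 2026
```

View pics/p3.png

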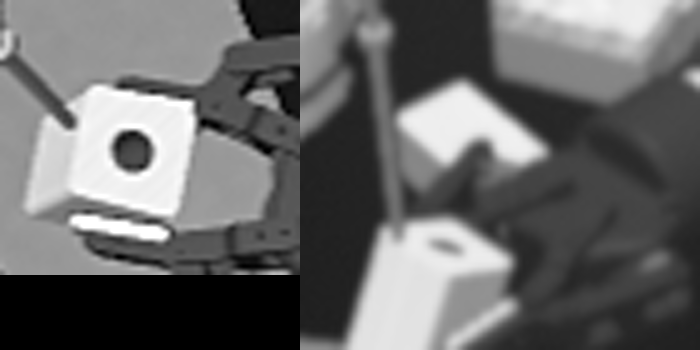

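The block now leans back about 30° in the grip, with the bore at left (132,150) and the rod over its front edge at (70,122). I'll put the rod in the bore and pull back so that it turns the block upright.

>>> {"method": "drive_tool", "body": {
  "targets": "-0.25 0 0 0 0.3;-0.25 0.1 0.4 0 0.3;-0.25 0.1 0.8 0 0.3;-0.25 0.1 0.8 0 0.3;-0.25 0.1 0.8 0 0.3"
}}

```text
clock: 34.85
tool_pos: [0.5742, 0.1778, 0.0838]
tool_rot: [0.532, 0.459, 0.536, -0.468]
wrist_force: [-0.6, 0.1, -3.2]
gripper_width: 0.48
grasp_force: 70.2
```

>>> {"method": "drive_tool", "body": {
  "targets": "0.3 0 0 0 0.3;0.6 0 0 0 0.3;0.9 0 0 0 0.3;0.9 0 0 0 0.3",
  "force": 35
}}

```text
clock: 35.18
tool_pos: [0.5752, 0.1759, 0.108]
tool_rot: [0.532, 0.459, 0.537, -0.466]
wrist_force: [0.8, -0.6, -3.2]
gripper_width: 0.483
grasp_force: 70.2
```

>>> {"method": "drive_tool", "body": {
  "targets": "0.1 0 -0.2 0 0.3;0.1 0 -0.5 0 0.3;0.1 0 -0.8 0 0.3;0.1 0 -1 0 0.3;0.1 0 -1 0 0.3",
  "force": 35
}}

```text
clock: 35.6
tool_pos: [0.5715, 0.1541, 0.1127]
tool_rot: [0.53, 0.458, 0.538, -0.469]
wrist_force: [7.1, 17.1, 4.0]
gripper_width: 0.48
grasp_force: 58.3
```

```bash
python3 tgt.py; python3 - <<'E'
from h import *
c=camera("top");s=camera("scene")
a=cv2.resize(c["pixels"][170:230,160:230],None,fx=5,fy=5);b=cv2.resize(s["pixels"][230:290,210:280],None,fx=5,fy=5)
cv2.imwrite("pics/p4.png",np.hstack([a,b]))
E
date
```

```text
axes x [ 0.001 -0.018  1.   ] y [ 0.99  -0.141 -0.004] z [0.141 0.99  0.018] pos [0.572 0.154 0.113] el 1.0031407383005642
Sat Nov 28 23:11:14 UTC 2026
```

View pics/p4.png

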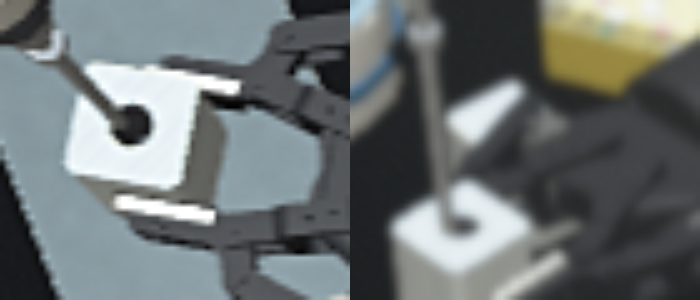

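The rod is now inside the bore (left (130,122), right (460,222)) and the block is close to upright. I'll centre it and feel the depth.

>>> {"method": "drive_tool", "body": {
  "targets": "0 0 0.25 0 0.3;0 0 0.25 0 0.3;0.2 0 0.25 0 0.3;0.4 0 0.25 0 0.3;0.4 0 0.25 0 0.3",
  "force": 60
}}

```text
clock: 36.12
tool_pos: [0.5725, 0.1565, 0.1187]
tool_rot: [0.533, 0.459, 0.537, -0.466]
wrist_force: [0.1, 0.6, -3.3]
gripper_width: 0.48
grasp_force: 64.8
```

>>> {"method": "drive_tool", "body": {
  "targets": "0.2 0 0 0 0.3;0.35 0 0 0 0.3;0.35 0 0 0 0.3;0.35 0 0 0 0.3"
}}

```text
clock: 36.45
tool_pos: [0.5724, 0.1569, 0.1267]
tool_rot: [0.533, 0.459, 0.536, -0.466]
wrist_force: [-0.8, 0.0, -3.0]
gripper_width: 0.474
grasp_force: 64.8
```

>>> {"method": "drive_tool", "body": {
  "targets": "0.25 0 0 0 0.3;0.5 0 0 0 0.3;0.75 0 0 0 0.3;0.9 0 0 0 0.3;0.9 0 0 0 0.3"
}}

```text
clock: 36.87
tool_pos: [0.5725, 0.157, 0.1504]
tool_rot: [0.533, 0.459, 0.537, -0.466]
wrist_force: [-0.6, 0.6, -3.0]
gripper_width: 0.481
grasp_force: 64.8
```

>>> {"method": "drive_tool", "body": {
  "targets": "0.1 0 0 0 0.3;0.2 0 0 0 0.3;0.2 0 0 0 0.3;0.2 0 0 0 0.3"
}}

```text
clock: 37.2
tool_pos: [0.5724, 0.1566, 0.153]
tool_rot: [0.534, 0.459, 0.536, -0.466]
wrist_force: [-0.4, -0.8, -5.4]
gripper_width: 0.484
grasp_force: 64.8
```

```bash
python3 - <<'E'
from h import *
c=camera("top");s=camera("scene")
a=cv2.resize(c["pixels"][160:230,160:230],None,fx=5,fy=5);b=cv2.resize(s["pixels"][215:285,205:275],None,fx=5,fy=5)
cv2.imwrite("pics/p5.png",np.hstack([a,b]))
E
python3 tgt.py;date
```

```text
axes x [ 0.005 -0.01   1.   ] y [ 0.989 -0.144 -0.006] z [0.144 0.989 0.009] pos [0.572 0.157 0.153] el 0.5053462966995134
Sat Nov 28 23:12:12 UTC 2026
```

View pics/p5.png

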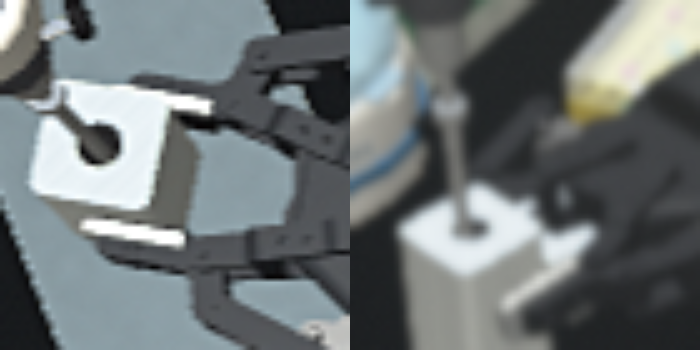

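>>> {"method": "drive_tool", "body": {
  "targets": "0.1 0 0 0 0.3;0.2 0 0 0 0.3;0.3 0 0 0 0.3;0.4 0 0 0 0.3;0.4 0 0 0 0.3"
}}

```text
clock: 37.72
tool_pos: [0.5724, 0.1567, 0.1638]
tool_rot: [0.534, 0.459, 0.536, -0.466]
wrist_force: [0.3, 1.1, -8.4]
gripper_width: 0.479
grasp_force: 64.8
```

>>> {"method": "drive_tool", "body": {
  "targets": "0.05 0 0 0 0.3;0.05 0 0 0 0.3;0.05 0 0 0 0.3;0.05 0 0 0 0.3;0.05 0 0 0 0.3"
}}

```text
clock: 38.13
tool_pos: [0.5724, 0.1566, 0.1649]
tool_rot: [0.534, 0.459, 0.536, -0.466]
wrist_force: [-0.4, -0.3, -10.3]
gripper_width: 0.483
grasp_force: 64.8
```

>>> {"method": "drive_tool", "body": {
  "targets": "0 0 0 0 0.3;0 0 0 0 0.3;0 0 0 0 0.3;0 0 0 0 0.3;0 0 0 0 0.3"
}}

```text
clock: 38.55
tool_pos: [0.5725, 0.1566, 0.1651]
tool_rot: [0.533, 0.459, 0.536, -0.466]
wrist_force: [0.3, 0.8, -9.2]
gripper_width: 0.48
grasp_force: 64.7
```

>>> {"method": "drive_tool", "body": {
  "targets": "-0.08 0 0 0 0.3;-0.08 0 0 0 0.3;-0.08 0 0 0 0.3;-0.08 0 0 0 0.3;-0.08 0 0 0 0.3"
}}

```text
clock: 38.97
tool_pos: [0.5725, 0.1567, 0.1633]
tool_rot: [0.533, 0.459, 0.536, -0.466]
wrist_force: [-1.2, 0.2, -9.2]
gripper_width: 0.478
grasp_force: 64.8
```

```bash
python3 - <<'E'
from rig import *
import numpy as np
o=observe();print(np.round(o["tool_pos"],4),np.round(o["wrist_force"],1),np.abs(o["qd"]).max())
print(hand_in())
E
```

```text
[0.5725 0.1567 0.1633] [-1.2  0.2 -9.2] 0.0013160586043067107
the job is handed in; nothing more can be done
None
```

I handed the job in at 39 s with the block held still on the probe, sensor well up (no turn-over needed) and the spring pushed in about 11 mm of 20; on the first approach the rod hit the rim and tipped the block in the grip, so I straightened it against the rod and judged it upright only by eye, and wrist readings of 43–51 N while turning the tool in mid-air were unexplained and could break the 40 N limit if they were contact.

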